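# Hang the washed bin back on its rail and put the yellow pigment away

## Task

The yellow bin was washed and left standing on its nose to drain: turn it upright, set it down on the bench and let go, then take a fresh hold. With its front raised well up, hook the lip behind its back over the steel rail in the middle of the gap between the two hanging bins, swing the front down under control until the bin hangs flat against the rack, and let go. Then stand the jar of yellow pigment in it, leaving the other bins and jars as they are.

Things in the scene. Friction and masses are not known exactly. Their poses are not given: they have to be found in the camera images.
- bin: Yellow open bin, 0.1 kg, 3 mm walls: 120 long (x), 60 wide (y), back wall 70 high, front wall 46. Origin: centre of its underside; x runs from front (-60 mm) to back face (+60), z out of the open top. Side walls 46 high for x under -40 mm, sloping up to 70 at x = 0. Starts standing on its front wall on the board, x up, open top facing sideways. Can be gripped across its 60 mm width.
- bin_hook (a point): Point inside the yellow bin's hook, under its ledge: bin x = 72.5, z = 66 mm. The hook spans the bin's width behind the top of the back wall: a ledge 4 mm thick reaching back to x = 82, and from it a sloping lip 4 mm thick. In a light grip the bin slips round: hold it firmly (100 N does) and turn it slowly. Keep the gripper's body clear of the ledge.
- bin_lip (a point): Lower tip of the hook's lip, on its inner face: bin x = 71.5, z = 50 mm. The inner face slopes up and back from here to x = 78, z = 66. The hook's mouth, between this tip and the back wall (x = 60), is 11.5 mm wide.
- rack: Fixed grey rack, 440 wide. Origin at bench level in the middle of its front face plane; x to its back (bins hang on the -x side), y along the rail, z up. Upright panel x 0 to 4, z 60 to 143 mm, topped by the rail. Two feet, 15 high, 30 wide, at y = -195 and +195, reach out to x = -118. A bin hung flat has its back face on the panel: bin origin at rack x = -60, z = 99 mm, axes parallel.
- rail (a point): Middle of the rail's top edge: rack x = 12, y = 0, z = 164.8 mm. The rail is a bare steel strip, 4 thick, 24 long, bent back 30 degrees: its centre line goes up and away from the bins from x = 2, z = 143 to x = 14, z = 163.8. The lip locks behind it: a bin with its front raised 30 degrees slides on down along the slope, then swings down; a level bin will not go on straight down.
- bin_blue: Blue bin of the same shape and frame, loose, hanging on the rail at one side of the gap (its centre at rack y = +130 to +160 mm).
- bin_red: Red bin of the same shape and frame, loose, hanging on the rail at the other side of the gap (its centre at rack y = -160 to -130 mm).
- jar_yellow: Closed jar of yellow pigment with a white cap, 42 mm in diameter, 75 high, about 0.14 kg. Origin: centre of its underside, z up.
- jar_green: Jar of the same size with dark green pigment; stays where it is. Origin: centre of its underside.
- jar_black: Jar of the same size with black pigment; stays where it is. Origin: centre of its underside.
- board: Fixed wooden draining board, 200 x 200, its top 16 mm above the bench. Origin: its centre, at bench level.

How it is judged:
On the way, in this order (a step that is already met when the one before it is completed fails the run):
1. the yellow bin stands upright on the bench, let go (angle between bin's own z axis and vertical below 0.1 rad and height (world z) of bin below 0.03 m and contact force between bin and the fingers below 0.2 N and linear speed of bin below 0.03 m/s), for 0.15 s.
2. with its front raised at least 12 degrees, the yellow bin's hook is over the rail in the gap (angle between bin's own z axis and vertical between 0.21 and 1 rad and x of bin_hook in the frame of rail between -0.006 and 0.014 m and z of bin_hook in the frame of rail between -0.012 and 0.008 m and x of bin in the frame of rack below -0.04 m and y of bin_hook in the frame of rail between -0.045 and 0.045 m), for 0.1 s.
3. the yellow bin hangs flat on the rail, let go (angle between bin's own z axis and vertical below 0.07 rad and contact force between bin and the fingers below 0.2 N and x of bin_hook in the frame of rail between -0.007 and 0.007 m and z of bin_hook in the frame of rail between -0.005 and 0.005 m and y of bin_hook in the frame of rail between -0.045 and 0.045 m), for 0.15 s.
At the end, for the whole second after the job is handed in: The yellow bin hangs on the rail by its hook, flat against the rack (within 4 degrees, hook fully down on the rail within 5 mm) and square to it, within 45 mm of the middle of the rail; the yellow jar stands upright (within 8 degrees) on the bin's floor; both at rest (angle between bin's own z axis and vertical below 0.07 rad and x of bin_hook in the frame of rail between -0.007 and 0.007 m and z of bin_hook in the frame of rail between -0.005 and 0.005 m and y of bin_hook in the frame of rail between -0.045 and 0.045 m and angle between the y axis of bin and the y axis of rack, either way round below 0.07 rad and x of jar_yellow in the frame of bin between -0.06 and 0.06 m and y of jar_yellow in the frame of bin between -0.03 and 0.03 m and z of jar_yellow in the frame of bin between 0 and 0.012 m and angle between jar_yellow's own z axis and vertical below 0.15 rad and linear speed of each of bin, jar_yellow below 0.03 m/s); the robot touches nothing.
It fails at once if a hanging bin is shifted by more than 15 mm (distance of any of bin_blue, bin_red from where it was at the start of the episode above 0.015 m).
It fails at once if another jar is shifted by more than 20 mm (distance of any of jar_green, jar_black from where it was at the start of the episode above 0.02 m).
It fails at once if the yellow bin is dropped or slammed onto the rack instead of being swung down under control (turning faster than 7 rad/s at the rail) (angular speed of bin above 7 rad/s and distance between bin_hook and rail below 0.05 m).
It fails at once if the yellow jar is tipped more than 45 degrees (angle between jar_yellow's own z axis and vertical above 0.785 rad).
It also fails if it takes over 72 s, if anything falls off the work surface, if the arm or the gripper's body presses on something with over 40 N, if the wrist force passes 120 N, or if a joint passes its speed limit or range.

## Robot

A 7-joint arm with a two-finger parallel gripper is mounted at the origin on the work surface. World frame = base frame: x ahead of the robot, y to its left, z up, the work surface at z = 0. Lengths are in m, angles in rad, forces in N, time in s.
With the tool pointing down it reaches from about 0.4 to 0.85 m from the base axis. Payload 4.5 kg.
Tool frame: the origin (TCP) lies midway between the tips of the shut fingers; the grasp point (between the pads) lies 19 mm behind it; z points along the fingers, y is the line along which they close (so a half turn about z gives the same grasp; the last joint's range is limited). The gripper opens to 88 mm and grips with 3 to 60 N. Pads are 18 mm wide; open, the fingers measure 123 mm over their backs; the gripper's body (75 mm by 187 mm) begins 45 mm behind the grasp point.
Start: joints at [1.347, 0.689, -0.195, 1.565, 0.157, 0.902, -0.215], TCP at [0.159, -0.604, 0.239] pointing down, gripper open.
Joint ranges: [-3.01, 3.01], [-0.46, 2.08], [-1.47, 1.51], [0.13, 2.56], [-1, 4.14], [0.04, 2.09], [-2.66, 2.66]. Speed limits (rad/s): [2.57, 2.57, 3.14, 3.14, 3.14, 3.14, 3.14].

## Interface

Orientations are given as a unit quaternion [x, y, z, w].
In Python, from plant import * gives the robot as it stands.
- The arm moves only by the tool send_rows, never from a script. Its argument "targets" is a list of rows, each a list of 2 entries, a list of its own where there are three numbers: the shift along the tool's x, y, z in units of 0.3 m (1.0 is 0.3 m), then the turn, a rotation vector about the tool's x, y, z in units of pi rad (1.0 is pi rad). A call has 1 to 12 rows; each row is the pose to reach, as a shift and turn from the pose commanded when the call began, along the tool's axes at that moment, turning the shorter way round; what a row does not reach only later rows make up. A row lasts 1/8 s, in which the tool goes at most 62.5 mm and 10.7 degrees, less where a joint would pass 70% of its speed; a pose out of reach is approached as far as the arm can. A call with a number of a shift or a turn outside -1 to 1 is refused whole. A call with a gripper value outside its range is refused whole. "fingers" is the opening, from 0 (shut) to 1 (fully open), set as the call begins (left out, the last holds). The fingers move at their own pace and stop on an object; "newtons" is the grip in N (left out, the last holds). Time passes only in rows, so rows that repeat a pose let the fingers close. It gives the time, the measured TCP pose, the force, the opening and the grip force at its end, in the units of the state.
- get_state(): the state, without advancing time (a new reading comes with each control period).
- snapshot(name): name is "scene" or "top" or "wrist"; returns a dict with "img" (384x512x3 uint8, blue, green, red), "fx", "fy", "cx", "cy" (pixels), "cam_to_world" (4x4, takes a point from camera to world coordinates); the wrist camera has in their place "T_tool_cam" (4x4, takes a point from camera to tool coordinates, whose origin is the TCP and whose axes are the flange's). Camera axes: x right, y down, z forward; pixel columns grow to the right and rows downward; lengths in m; the calibration is good to about 2 mm. A picture is of the moment at which its call begins: read the wrist's pose just before it. There is no depth.
- finish_job(): hands the job in; it is judged then, once.
The state is a dict: "clock": time; "q": joint angles; "qd": joint speeds; "joint_torque": joint torques, N m; "tool_pos": TCP position; "eef_rot": TCP orientation; "contact_force": force on the tool from outside, world axes, zero at the start; "moment": the same for the moment, N m; "opening": opening from 0.0 (shut) to 1.0 (fully open); "finger_force": force on a finger pad.
Only numpy, scipy, OpenCV 4.12 (cv2) and the standard library are available. Lean on these libraries where they do the work, as an engineer would, in place of code of your own. Each camera call takes 0.05 s, during which the arm holds its last target. There are 200 camera calls.

## Working session

There is one attempt and no reset: what is moved stays moved. The work goes in short steps, Python scripts to look and compute and a tool call to move; the robot and the scene stay as the last step left them, time stands still between calls to the robot, and variables do not carry over. Pictures are saved under pics/ and viewed, at most 10 in all, crops included, and the job is handed in when it is done.

Besides the shell and the picture viewer there is one more tool, called by a JSON object that holds its "fn" and its "kwargs", one argument or row to a line. send_rows: Moves the arm, as the interface text tells. Its arguments: {"type":"object","properties":{"targets":{"type":"array"},"fingers":{"type":"number"},"newtons":{"type":"number"}},"required":["targets"]}

```bash
ls; mkdir -p pics; cat > h.py <<'E'
from plant import *
import numpy as np, cv2
from scipy.spatial.transform import Rotation as R
E
python3 - <<'E'
from h import *
s=get_state(); print({k:np.round(v,4).tolist() for k,v in s.items()})
for n in("scene","top"):
    d=snapshot(n); cv2.imwrite(f"pics/{n}0.png",d["img"]); np.savez(f"{n}0.npz",**d)
    print(n,d["fx"],d["fy"],d["cx"],d["cy"],np.round(d["cam_to_world"],4).tolist())
E
```

```text
pics
{'clock': 0.0, 'q': [1.3468, 0.69, -0.1945, 1.5663, 0.1573, 0.9025, -0.2151], 'qd': [0.001, 0.0022, -0.0002, 0.0003, -0.001, -0.0007, 0.0001], 'joint_torque': [-0.0007, -52.7563, -1.2665, -15.3424, -0.0524, 0.0066, 0.0002], 'tool_pos': [0.1592, -0.6037, 0.2379], 'eef_rot': [0.9917, 0.1286, -0.0002, -0.0009], 'contact_force': [-0.032, -0.0272, 0.6409], 'moment': [-0.0512, -0.0007, -0.0088], 'finger_force': 0.0, 'opening': 0.999}
scene 385.8134201840459 385.8134201840459 258.88170956310626 199.12586193044365 [[0.4252, 0.5521, -0.7172, 1.2575], [0.9048, -0.2791, 0.3216, -0.3055], [-0.0226, -0.7857, -0.6182, 0.7211], [0.0, 0.0, 0.0, 1.0]]
top 414.92604133272386 414.92604133272386 263.2893440891255 189.82785833701294 [[0.0043, -0.9979, 0.0648, 0.4928], [-0.9997, -0.0026, 0.026, -0.0257], [-0.0258, -0.0649, -0.9976, 1.3187], [0.0, 0.0, 0.0, 1.0]]
```

View pics/scene0.png

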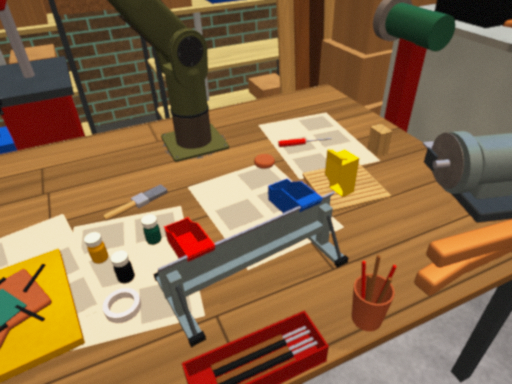

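View pics/top0.png

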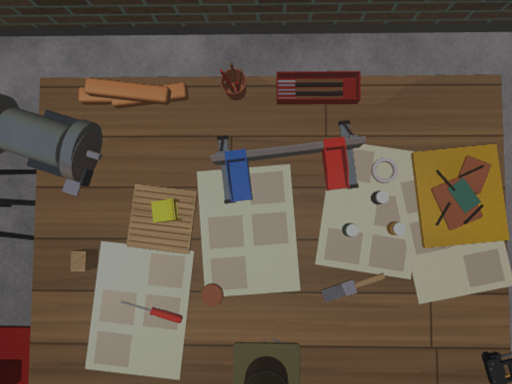

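The scene view shows the yellow bin on the board at (342,172), blue bin at (293,195), red bin at (188,238), rack rail between (165,270) and (330,205), yellow jar at (96,247), green (151,228), black (122,265). In the top view the bin is at (163,210), the rail runs from (213,157) to (365,140), and the jars are at (397,229), (351,230) and (380,198).

```bash
python3 - <<'E'
from h import *
a=cv2.imread("pics/scene0.png");b=cv2.imread("pics/top0.png")
A=cv2.resize(a[135:215,295:395],None,fx=4,fy=4,interpolation=cv2.INTER_CUBIC)
B=cv2.resize(b[180:260,115:215],None,fx=4,fy=4,interpolation=cv2.INTER_CUBIC)
C=cv2.resize(b[110:210,200:400],None,fx=4,fy=4,interpolation=cv2.INTER_CUBIC)[:,:800]
C=cv2.resize(C,(560,280))
m=np.zeros((600,800,3),np.uint8);m[:320,:400]=A;m[:320,400:]=B;m[320:600,:560]=C
cv2.imwrite("pics/crop0.png",m)
E
```

```text
(no output)
```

View pics/crop0.png

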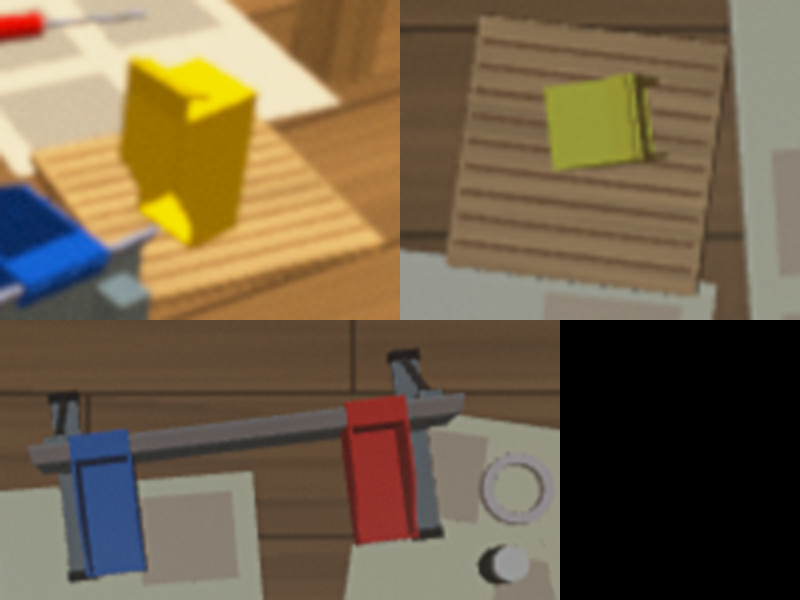

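The crop shows the bin on its nose with its ledge towards the right in the top view, so the open top faces world -y. The underside corners are at about top (151.7,202) and (153.7,222.5), which match scene (358.7,158) and (343.7,150).

```bash
cat >> h.py <<'E'
def ray(d,uv,tool=None):
    M=d["cam_to_world"] if tool is None else tool@d["T_tool_cam"]
    v=M[:3,:3]@np.array([(uv[0]-d["cx"])/d["fx"],(uv[1]-d["cy"])/d["fy"],1]); return M[:3,3],v/np.linalg.norm(v)
def onplane(d,uv,z,tool=None):
    o,v=ray(d,uv,tool); return o+v*(z-o[2])/v[2]
def tri(rs):
    A=sum(np.eye(3)-np.outer(v,v) for o,v in rs); b=sum((np.eye(3)-np.outer(v,v))@o for o,v in rs)
    p=np.linalg.solve(A,b); return p,[float(np.linalg.norm(np.cross(p-o,v))) for o,v in rs]
def proj(d,p,tool=None):
    M=d["cam_to_world"] if tool is None else tool@d["T_tool_cam"]
    c=np.linalg.inv(M)@np.append(p,1); return np.array([d["cx"]+d["fx"]*c[0]/c[2],d["cy"]+d["fy"]*c[1]/c[2]])
def toolT(s):
    T=np.eye(4);T[:3,:3]=R.from_quat(s["eef_rot"]).as_matrix();T[:3,3]=s["tool_pos"];return T
def blob(img,lo,hi,roi,hue=True):
    x0,y0,x1,y1=roi; c=cv2.cvtColor(img,cv2.COLOR_BGR2HSV)[y0:y1,x0:x1]
    m=cv2.inRange(c,np.array(lo),np.array(hi)); cs,_=cv2.findContours(m,cv2.RETR_EXTERNAL,cv2.CHAIN_APPROX_NONE)
    k=max(cs,key=cv2.contourArea); return k.reshape(-1,2)+[x0,y0]
E
python3 - <<'E'
from h import *
S=np.load("scene0.npz");T=np.load("top0.npz")
for n,d,roi in(("scene",S,(310,140,370,205)),("top",T,(140,190,190,235))):
    k=blob(d["img"],(20,120,60),(38,255,255),roi); p=cv2.approxPolyDP(k.astype(np.int32),2,True).reshape(-1,2)
    print(n,cv2.contourArea(k),p.tolist(),cv2.minAreaRect(k.astype(np.float32)))
for s,t in(((358.7,158),(151.7,202)),((343.7,150),(153.7,222.5))): print(tri([ray(S,s),ray(T,t)]))
# blue / red bins + rail in top
for n,lo,hi,roi in(("blue",(100,120,50),(125,255,255),(215,140,260,210)),("red",(0,150,60),(8,255,255),(315,130,360,195))):
    k=blob(T["img"],lo,hi,roi); print(n,cv2.approxPolyDP(k.astype(np.int32),2,True).reshape(-1,2).tolist())
g=cv2.cvtColor(T["img"],cv2.COLOR_BGR2GRAY)
for c in(260,275,290,305,315): print(c,g[138:166,c].tolist())
E
```

```text
scene 1197.0 [[328, 149], [324, 169], [328, 178], [326, 181], [330, 182], [329, 188], [340, 196], [355, 192], [353, 189], [358, 157], [344, 149], [337, 152]] ((340.34527587890625, 172.32882690429688), (33.202125549316406, 47.162113189697266), 5.90614128112793)
top 536.0 [[177, 200], [169, 198], [151, 201], [153, 222], [179, 219]] ((164.46575927734375, 209.92465209960938), (22.768939971923828, 27.008676528930664), 83.9909896850586)
(array([0.53477121, 0.32744601, 0.13511262]), [0.0018072900133326408, 0.0018072900133327592])
(array([0.47538006, 0.32033619, 0.13167239]), [0.0006241324419937101, 0.0006241324419937169])
blue [[244, 149], [225, 151], [230, 193], [226, 161], [245, 159], [229, 162], [233, 195], [231, 201], [251, 198]]
red [[343, 137], [323, 139], [322, 158], [327, 189], [349, 186]]
260 [81, 76, 71, 74, 72, 76, 77, 78, 76, 75, 82, 99, 96, 89, 91, 92, 92, 78, 57, 51, 52, 60, 72, 77, 77, 79, 80, 80]
275 [80, 79, 77, 75, 74, 74, 76, 75, 77, 97, 96, 92, 92, 91, 92, 80, 61, 49, 51, 60, 76, 80, 75, 74, 76, 76, 83, 134]
290 [81, 77, 76, 75, 73, 73, 74, 97, 98, 92, 91, 90, 91, 85, 62, 50, 50, 53, 75, 81, 83, 77, 74, 74, 75, 78, 91, 106]
305 [79, 77, 77, 77, 77, 92, 98, 93, 91, 90, 93, 92, 67, 52, 49, 52, 74, 82, 82, 81, 80, 78, 76, 73, 77, 77, 80, 81]
315 [79, 76, 75, 79, 98, 98, 92, 92, 93, 94, 84, 62, 51, 50, 56, 76, 80, 80, 81, 82, 80, 76, 73, 72, 74, 78, 80, 81]
```

```bash
python3 - <<'E'
from h import *
import itertools
S=np.load("scene0.npz");T=np.load("top0.npz")
f=np.polyfit([260,275,290,305,315],[148.6,146.6,144.6,142.7,141.6],1)
e=[onplane(T,(c,np.polyval(f,c)),.1628) for c in(211,365)]
print("rail back edge ends",np.round(e,4).tolist(),np.linalg.norm(e[0]-e[1]))
v=(e[0]-e[1])/np.linalg.norm(e[0]-e[1]); yaw=np.arctan2(-v[0],v[1]); m=(e[0]+e[1])/2
ax=np.array([np.cos(yaw),np.sin(yaw),0]); o=m-ax*.0157;o[2]=0
print("yaw",yaw,"rack origin",o)
W=lambda p:o+ax*p[0]+np.array([-ax[1],ax[0],0])*p[1]+np.array([0,0,p[2]])
print("rail in scene px",[proj(S,W(p)).round(1).tolist() for p in((.0157,.22,.1628),(.0157,-.22,.1628),(.0157,0,.1628))],"feet top px",[proj(T,W((-.118,y,0))).round(1).tolist() for y in(.195,-.195)])
for n,uv in(("blue",(244,149)),("blue",(225,151)),("red",(343,137)),("red",(323,139))):
    p=onplane(T,uv,.169)-o; print(n,p@ax,p@[-ax[1],ax[0],0])
for n,rs,rt in(("jar",(80,225,112,250),(386,218,410,240)),("green",(138,208,165,230),(340,218,360,240)),("black",(108,244,135,266),(368,188,390,208))):
    r=[]
    for d,roi in((S,rs),(T,rt)):
        k=blob(d["img"],(0,0,130),(180,60,255),roi) if d is S else blob(d["img"],(0,0,130),(180,70,255),roi)
        r.append((np.round(cv2.minEnclosingCircle(k.astype(np.float32))[0],1),len(k),cv2.boundingRect(k.astype(np.int32))))
    print(n,r, onplane(T,r[1][0],.075),tri([ray(S,r[0][0]),ray(T,r[1][0])]))
s=get_state();q=s["q"];Rt=R.from_quat(s["eef_rot"])
for sg in itertools.product((1,-1),repeat=4):
    a=R.from_euler("ZYZYZYZ"[:3],[sg[0]*q[0],q[1],sg[1]*q[2]])*R.from_euler("YZ",[q[3],sg[2]*q[4]])*R.from_euler("YZ",[q[5],sg[3]*q[6]])
    c=(a.inv()*Rt); print(sg,np.round(c.as_euler("ZYX"),3), np.round(a.as_matrix()[:,2],3)) if np.allclose(a.as_matrix()[:,2],Rt.as_matrix()[:,2],atol=.02) else 0
E
```

```text
rail back edge ends [[0.6664, 0.1522, 0.1628], [0.7222, -0.2797, 0.1628]] 0.43549025317766993
yaw 0.12851833268108814 rack origin [ 0.67873044 -0.06574214  0.        ]
rail in scene px [[333.5, 192.3], [157.5, 270.8], [255.1, 227.2]] feet top px [[230.7, 202.8], [352.5, 187.5]]
blue 0.01909617160144987 0.12308004697884302
blue 0.020317884112145572 0.17663262951212702
red 0.0171688899714834 -0.15504919974987003
red 0.018741615236278486 -0.09921377572984448
jar [(array([ 95.5, 237. ]), 119, (80, 225, 32, 25)), (array([397.5, 228.5]), 124, (386, 218, 24, 22))] [ 0.45986873 -0.39142575  0.075     ] (array([ 0.45997855, -0.39079629,  0.07291604]), [0.0012019707766592806, 0.0012019707766594747])
green [(array([151. , 219.5]), 89, (138, 210, 27, 20)), (array([349.5, 228.5]), 80, (340, 218, 20, 22))] [ 0.45916298 -0.24996006  0.075     ] (array([ 0.45891107, -0.25117531,  0.07417135]), [0.0010726495505134139, 0.0010726495505134102])
black [(array([121. , 254.5]), 98, (108, 244, 27, 22)), (array([378.5, 197.5]), 80, (368, 188, 22, 20))] [ 0.55160682 -0.33678345  0.075     ] (array([ 0.55122409, -0.34010688,  0.07369685]), [0.0029468093585784663, 0.0029468093585783874])
(1, 1, 1, 1) [-2.087e+00  1.000e-03  3.000e-03] [-0.001 -0.002 -1.   ]
(1, 1, 1, -1) [-2.517e+00  1.000e-03  3.000e-03] [-0.001 -0.002 -1.   ]
(1, -1, -1, 1) [-1.589  0.     0.003] [-0.    -0.002 -1.   ]
(1, -1, -1, -1) [-2.019  0.     0.003] [-0.    -0.002 -1.   ]
(-1, 1, 1, 1) [ 1.503 -0.     0.   ] [-0.     0.002 -1.   ]
(-1, 1, 1, -1) [ 1.073 -0.     0.   ] [-0.     0.002 -1.   ]
(-1, -1, -1, 1) [ 2.001 -0.    -0.   ] [-0.001  0.002 -1.   ]
(-1, -1, -1, -1) [ 1.571 -0.    -0.   ] [-0.001  0.002 -1.   ]
```

```bash
cat >> h.py <<'E'
def chain(q):
    a=R.from_euler("ZY",[-q[0],q[1]]);b=a*R.from_euler("ZY",[-q[2],q[3]]);c=b*R.from_euler("ZYZ",[-q[4],q[5],-q[6]+np.pi/2]);return a,b,c
E
python3 - <<'E'
from h import *
s=get_state();a,b,c=chain(s["q"]);z=np.array([0,0,1.])
A=np.c_[a.apply(z),b.apply(z),z]; print(np.linalg.solve(A,s["tool_pos"]),A)
E
```

```text
[ 0.85048816  0.10896961 -0.35033074] [[ 0.14137872  0.35723337  0.        ]
 [-0.6205555  -0.69775211  0.        ]
 [ 0.77131247 -0.62090765  1.        ]]
```

{"fn": "send_rows", "kwargs": {
  "targets": [
    [[0.95,-0.5,-0.2],[0.1,0,-0.25]],
    [[0.95,-0.5,-0.2],[0.1,0,-0.25]],
    [[0.95,-0.5,-0.2],[0.1,0,-0.25]],
    [[0.95,-0.5,-0.2],[0.1,0,-0.25]],
    [[0.95,-0.5,-0.2],[0.1,0,-0.25]],
    [[0.95,-0.5,-0.2],[0.1,0,-0.25]],
    [[0.95,-0.5,-0.2],[0.1,0,-0.25]]
  ]
}}

```text
clock: 0.98
tool_pos: [0.397, -0.3862, 0.2985]
eef_rot: [0.855, 0.496, -0.02, -0.151]
contact_force: [-0.3, -1.0, 0.1]
opening: 0.996
finger_force: 0.0
```

```bash
cat >> h.py <<'E'
import json
def log():
    s=get_state(); open("log.jsonl","a").write(json.dumps({k:np.asarray(s[k]).tolist() for k in("clock","q","tool_pos","eef_rot","opening","finger_force","contact_force")})+"\n"); return s
def goto(p,Rw,s=None):
    "numbers of a move (shift, turn) from the present pose to world pose"
    s=s or get_state(); R0=R.from_quat(s["eef_rot"])
    sh=R0.inv().apply(np.array(p)-s["tool_pos"])/.3; t=(R0.inv()*Rw).as_rotvec()/np.pi
    print("shift",sh.round(3).tolist(),"turn",t.round(3).tolist(),"| mm",round(np.linalg.norm(sh)*300),"deg",round(np.linalg.norm(t)*180,1))
def axes(z,y):
    z=np.array(z,float);z/=np.linalg.norm(z);y=np.array(y,float);y-=z*(y@z);y/=np.linalg.norm(y)
    return R.from_matrix(np.c_[np.cross(y,z),y,z])
E
python3 - <<'E'
from h import *
s=log();print(s["clock"],s["tool_pos"],np.round(s["q"],3));a,b,c=chain(s["q"]);print((R.from_quat(s["eef_rot"]).inv()*c).magnitude())
print(R.from_quat(s["eef_rot"]).as_matrix().round(3))
d=snapshot("wrist");print(np.round(d["T_tool_cam"],3),d["fx"])
goto((.46,-.05,.34),axes((0.3,.0,-1),(.9,-.5,0)))
E
```

```text
0.975 [ 0.39696142 -0.38619498  0.29847353] [ 0.95   0.705 -0.44   1.415  0.18   1.369 -0.018]
4.519354189689615e-16
[[ 0.508  0.842 -0.184]
 [ 0.854 -0.463  0.239]
 [ 0.116 -0.278 -0.953]]
[[ 0.001 -0.964 -0.264  0.067]
 [ 1.     0.001 -0.    -0.   ]
 [ 0.001 -0.264  0.964 -0.147]
 [ 0.     0.     0.     1.   ]] 280.0191825645429
shift [1.085, -0.382, 0.096] turn [-0.17, 0.01, -0.01] | mm 346 deg 30.7
```

{"fn": "send_rows", "kwargs": {
  "targets": [
    [[0.98,-0.36,0.09],[-0.17,0.01,-0.01]],
    [[0.98,-0.36,0.09],[-0.17,0.01,-0.01]],
    [[0.98,-0.36,0.09],[-0.17,0.01,-0.01]],
    [[0.98,-0.36,0.09],[-0.17,0.01,-0.01]],
    [[0.98,-0.36,0.09],[-0.17,0.01,-0.01]],
    [[0.98,-0.36,0.09],[-0.17,0.01,-0.01]]
  ]
}}

```text
clock: 1.78
tool_pos: [0.4502, -0.078, 0.338]
eef_rot: [0.857, 0.494, 0.128, 0.073]
contact_force: [-0.2, -0.4, -0.5]
opening: 1.0
finger_force: 0.0
```

```bash
python3 - <<'E'
from h import *
s=log();print(s["clock"],s["tool_pos"],np.round(s["q"],3))
goto((.49,.16,.30),axes((0,.4,-1),(.993,.119,0)))
E
```

```text
1.775 [ 0.4501564  -0.07803067  0.33797183] [ 0.468  0.239 -0.476  2.139  0.212  0.502 -0.676]
shift [0.732, -0.319, 0.161] turn [0.117, 0.1, -0.18] | mm 244 deg 42.7
```

{"fn": "send_rows", "kwargs": {
  "targets": [
    [[0.73,-0.32,0.16],[0.12,0.1,-0.18]],
    [[0.73,-0.32,0.16],[0.12,0.1,-0.18]],
    [[0.73,-0.32,0.16],[0.12,0.1,-0.18]],
    [[0.73,-0.32,0.16],[0.12,0.1,-0.18]],
    [[0.73,-0.32,0.16],[0.12,0.1,-0.18]],
    [[0.73,-0.32,0.16],[0.12,0.1,-0.18]]
  ]
}}

```text
clock: 2.52
tool_pos: [0.4901, 0.1555, 0.2987]
eef_rot: [0.657, 0.729, 0.138, -0.131]
contact_force: [0.6, 0.1, -0.7]
opening: 1.002
finger_force: 0.0
```

```bash
python3 - <<'E'
from h import *
from scipy.optimize import least_squares
s=log();print(s["clock"],s["tool_pos"],np.round(s["q"],3))
d=snapshot("wrist");np.savez("w1.npz",T=toolT(s),**d)
cv2.imwrite("pics/w1.png",d["img"])
L=[json.loads(l) for l in open("log.jsonl")]+[dict(q=[1.3468,.69,-.1945,1.5663,.1573,.9025,-.2151],tool_pos=[.1592,-.6037,.2379])]
def fk(q,P):
    a=R.from_euler("ZY",[-q[0],q[1]]);a0=R.from_euler("Z",-q[0]);b0=a*R.from_euler("Z",-q[2]);b=b0*R.from_euler("Y",q[3]);c0=b*R.from_euler("Z",-q[4]);c=c0*R.from_euler("Y",q[5])
    return np.array([0,0,P[0]])+a0.apply([P[7],0,0])+b0.apply([P[4],0,P[1]])+b.apply([P[5],0,P[2]])+c.apply([P[6],0,P[3]])
for free in([0,1,2,3],[0,1,2,3,4],[0,1,2,3,4,5,6],[0,1,2,3,4,5,6,7]):
    def f(x): P=np.zeros(8);P[free]=x;return np.concatenate([fk(l["q"],P)-l["tool_pos"] for l in L])
    r=least_squares(f,[.35,.4,.4,.25,0,0,0,0][:len(free)]);print(free,r.x.round(4),abs(r.fun).max())
E
```

```text
2.525 [0.49007299 0.15554797 0.29870919] [ 0.358  0.57  -0.829  1.885  0.074  0.717 -0.306]
[0, 1, 2, 3] [0.248  0.6704 0.2695 0.3696] 0.031616459035764405
[0, 1, 2, 3, 4] [ 0.2652  0.7215  0.3122  0.4375 -0.0691] 0.029426931374064852
[0, 1, 2, 3, 4, 5, 6] [ 0.2459  0.6892  0.2987  0.3774  0.0327 -0.0387  0.0867] 0.02228334726837733
[0, 1, 2, 3, 4, 5, 6, 7] [3.209e-01 6.577e-01 3.081e-01 3.983e-01 2.000e-04 1.240e-02 6.170e-02
 4.740e-02] 0.02435127058425343
```

View pics/w1.png

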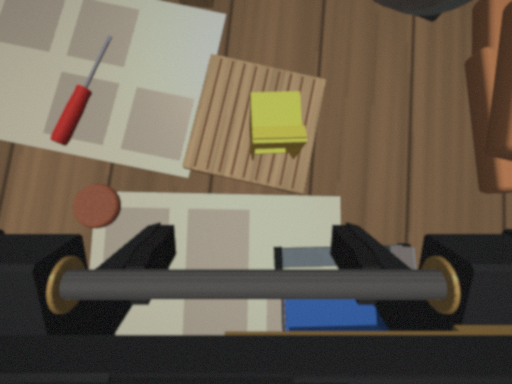

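```bash
cat > fit.py <<'E'
from h import *
def cols(q,names):
    f={};r=R.identity()
    for i,(ax,sg) in enumerate(zip("ZYZYZYZ",(-1,1,-1,1,-1,1,-1))):
        r=r*R.from_euler(ax,sg*q[i]); f[i+1]=r.as_matrix()
    f[0]=np.eye(3)
    return np.stack([f[int(n[1])][:,"xyz".index(n[0])] for n in names],1)
N="z0 x1 z2 z4 z6 y2 y4 y6".split()
if __name__=="__main__":
    L=[json.loads(l) for l in open("log.jsonl")]
    if L[0]["clock"]>0.1: L.append(dict(q=[1.3468,.69,-.1945,1.5663,.1573,.9025,-.2151],tool_pos=[.1592,-.6037,.2379]))
    for names in(N,"z0 z2 z4 z6 y2 y4 y6".split(),N+["x3","x6"],"z0 x1 z2 z4 z6 x3 x4 x6".split()):
        A=np.concatenate([cols(l["q"],names) for l in L]);b=np.concatenate([l["tool_pos"] for l in L])
        v,_,rk,sv=np.linalg.lstsq(A,b,rcond=None);print(dict(zip(names,v.round(4).tolist())),abs(A@v-b).max().round(5),rk,sv[-1].round(3),len(b))
E
python3 fit.py
python3 - <<'E'
from h import *
w=np.load("w1.npz");Tm=w["T"];t=np.load("top0.npz");S=np.load("scene0.npz")
k=blob(w["img"],(20,120,60),(38,255,255),(235,80,320,165));p=cv2.approxPolyDP(k.astype(np.int32),2,True).reshape(-1,2);print(p.tolist())
for q in p: print(q,onplane(w,q,.136,Tm).round(4),onplane(w,q,.158,Tm).round(4))
E
```

```text
{'z0': 0.3469, 'x1': 0.0001, 'z2': 0.5633, 'z4': 0.3447, 'z6': 0.326, 'y2': -0.0187, 'y4': -0.0269, 'y6': -0.0003} 3e-05 8 0.074 12
{'z0': 0.3468, 'z2': 0.5634, 'z4': 0.3448, 'z6': 0.326, 'y2': -0.0187, 'y4': -0.0269, 'y6': -0.0004} 4e-05 7 0.077 12
{'z0': 0.3468, 'x1': 0.0001, 'z2': 0.5634, 'z4': 0.3447, 'z6': 0.326, 'y2': -0.0187, 'y4': -0.0269, 'y6': -0.0003, 'x3': 0.0001, 'x6': 0.0001} 3e-05 10 0.073 12
{'z0': 0.3209, 'x1': 0.0474, 'z2': 0.6577, 'z4': 0.3081, 'z6': 0.3983, 'x3': 0.0002, 'x4': 0.0124, 'x6': 0.0617} 0.02435 8 0.119 12
[[250, 92], [251, 154], [289, 151], [293, 157], [306, 141], [305, 125], [300, 121], [299, 91]]
[250  92] [0.4745 0.3223 0.136 ] [0.4752 0.3115 0.158 ]
[251 154] [0.4835 0.2458 0.136 ] [0.4835 0.2402 0.158 ]
[289 151] [0.5281 0.2543 0.136 ] [0.5251 0.2481 0.158 ]
[293 157] [0.5334 0.2475 0.136 ] [0.5301 0.2418 0.158 ]
[306 141] [0.5473 0.2687 0.136 ] [0.5431 0.2615 0.158 ]
[305 125] [0.5446 0.2883 0.136 ] [0.5405 0.2798 0.158 ]
[300 121] [0.5382 0.2927 0.136 ] [0.5345 0.2838 0.158 ]
[299  91] [0.5339 0.3304 0.136 ] [0.5305 0.319  0.158 ]
```

The wrist view shows the bin's back face at (277,120), with its corners agreeing with the triangulation to within 3 mm. The kinematic fit is good to 0.04 mm, so I can check reach before moving.

```bash
cat >> h.py <<'E'
from scipy.optimize import least_squares
LO=np.array([-3.01,-.46,-1.47,.13,-1,.04,-2.66]);HI=np.array([3.01,2.08,1.51,2.56,4.14,2.09,2.66])
def fk(q):
    a=R.from_euler("ZY",[-q[0],q[1]]);b=a*R.from_euler("ZY",[-q[2],q[3]]);c=b*R.from_euler("ZYZ",[-q[4],q[5],-q[6]+np.pi/2])
    return np.array([0,0,.3468])+a.apply([0,-.0187,.5634])+b.apply([0,-.0269,.3448])+c.apply([0,0,.326]),c
def ik(p,Rw,q0):
    def f(q):
        P,c=fk(q); return np.r_[(P-p)*10,(Rw.inv()*c).as_rotvec()*3,(q-q0)*.003]
    r=least_squares(f,np.clip(q0,LO+.01,HI-.01),bounds=(LO,HI)); P,c=fk(r.x)
    return r.x,np.linalg.norm(P-p)*1000,np.degrees((Rw.inv()*c).magnitude())
def binR(yaw,tilt=0):
    "bin rotation: X at yaw, front raised by tilt (deg)"
    return R.from_euler("ZY",[yaw,np.radians(tilt)])
def grasp(o,B,G,a):
    "tool pose holding bin pose (o,B) at bin (x,z)=G mm, tool pitch a deg, tool y=-Y"
    c,s=np.cos(np.radians(a)),np.sin(np.radians(a)); d=np.array([-c,0,-s])
    Rw=axes(B.apply(d),B.apply([0,-1,0])); g=np.array(o)+B.apply([G[0]/1000,0,G[1]/1000]); return g+.019*B.apply(d),Rw
def binof(p,Rw,G,a):
    c,s=np.cos(np.radians(a)),np.sin(np.radians(a)); t=R.from_matrix(np.c_[np.cross([0,-1,0],[-c,0,-s]),[0,-1,0],[-c,0,-s]])
    B=Rw*t.inv(); return np.array(p)-.019*B.apply([-c,0,-s])-B.apply([G[0]/1000,0,G[1]/1000]),B
E
python3 - <<'E'
from h import *
q0=get_state()["q"]; yb=.126+np.pi/2
# on nose: tilt -90 (front down)
o=np.array([.5048,.3253,.076]);B=binR(yb,-90);print(B.as_matrix().round(3))
def show(n,pose,q):
    q2,e,an=ik(*pose,q);m=np.minimum(q2-LO,HI-q2);print(n,pose[0].round(3),"err %.1f mm %.1f deg"%(e,an),q2.round(2),"margin %.2f j%d"%(m.min(),m.argmin()+1));return q2
for a,G in((45,(45,58)),(50,(40,57)),(60,(32,56))):
    print("a",a);q=show("pre",grasp(o+[0,0,.06],B,G,a),q0);q=show("grasp",grasp(o,B,G,a),q);q1=show("lift",grasp(o+[0,-.05,.08],B,G,a),q)
    for yw,pl in((yb,(.43,.05)),(yb,(.43,.0)),(.8,(.42,.05)),(.13,(.40,.05))):
        q=q1
        for i,t in enumerate((-70,-45,-20,0)): q=show(f"  yaw{yw:.2f} t{t}",grasp(np.array([*pl,.1 if i<3 else 0.0]),binR(yb+(yw-yb)*(i+1)/4,t),G,a),q) if i>1 else ik(*grasp(np.array([*pl,.1]),binR(yb+(yw-yb)*(i+1)/4,t),G,a),q)[0]
print("rack");ro=np.array([.6787,-.0657,0]);ry=.1285
W=lambda x,z:ro+R.from_euler("Z",ry).apply([x,0,z])
for a,G in((90,(10,50)),(105,(10,50)),(120,(10,50))):
    print("a",a);q=q0;q=show("bench",grasp(np.array([.43,.05,0]),binR(yb),G,a),q)
    q=show("bench.13",grasp(np.array([.43,.05,0]),binR(.13),G,a),q)
    for t,h in((35,.06),(30,0),(15,0),(0,0)): q=show(f"t{t}",grasp(W(.012,.165+h)-binR(ry,t).apply([.0725,0,.066]),binR(ry,t),G,a),q)
E
```

```text
[[ 0.    -0.992  0.126]
 [ 0.    -0.126 -0.992]
 [ 1.     0.     0.   ]]
a 45
pre [0.51  0.281 0.168] err 0.0 mm 0.0 deg [ 0.36  1.04 -0.99  1.92  0.07  0.35 -0.19] margin 0.31 j6
grasp [0.51  0.281 0.108] err 0.0 mm 0.0 deg [ 0.33  1.14 -0.93  1.92  0.12  0.27 -0.15] margin 0.23 j6
lift [0.51  0.231 0.188] err 0.0 mm 0.0 deg [ 0.47  1.02 -1.02  1.92  0.07  0.44 -0.15] margin 0.40 j6
  yaw1.70 t-20 [0.428 0.064 0.153] err 0.0 mm 0.0 deg [-0.59  0.7   0.05  2.17  0.71  0.58 -1.07] margin 0.39 j4
  yaw1.70 t0 [0.426 0.081 0.045] err 0.0 mm 0.0 deg [-0.88  1.09  0.21  2.06  0.76  0.65 -1.37] margin 0.50 j4
  yaw1.70 t-20 [0.428 0.014 0.153] err 0.0 mm 0.0 deg [-0.48  0.69  0.04  2.23  0.83  0.53 -1.11] margin 0.33 j4
  yaw1.70 t0 [0.426 0.031 0.045] err 0.0 mm 0.0 deg [-0.81  1.09  0.23  2.14  0.94  0.57 -1.5 ] margin 0.42 j4
  yaw0.80 t-20 [0.427 0.062 0.153] err 0.0 mm 0.0 deg [-0.53  0.76  0.16  1.96  0.2   0.8  -1.11] margin 0.60 j4
  yaw0.80 t0 [0.442 0.073 0.045] err 0.0 mm 0.0 deg [-0.55  1.14  0.2   1.61  0.11  1.14 -1.25] margin 0.94 j2
  yaw0.13 t-20 [0.413 0.057 0.153] err 0.
[... 3819 characters left out ...]
eg [ 0.24  0.78 -0.29  1.87  0.58  0.29 -1.92] margin 0.25 j6
a 120
bench [0.428 0.069 0.034] err 0.0 mm 0.0 deg [ 0.49  1.06 -0.65  2.18  0.32  0.15 -0.09] margin 0.11 j6
bench.13 [0.449 0.053 0.034] err 65.4 mm 22.5 deg [-0.23  0.79  0.05  2.2  -1.    0.04 -0.64] margin 0.00 j6
t35 [ 0.629 -0.072  0.229] err 0.0 mm 0.0 deg [-0.24  0.81  0.56  1.48 -0.43  1.06 -1.03] margin 0.57 j5
t30 [ 0.629 -0.072  0.163] err 0.0 mm 0.0 deg [-0.21  0.84  0.48  1.63 -0.51  0.8  -0.95] margin 0.49 j5
t15 [ 0.631 -0.072  0.147] err 0.0 mm 0.0 deg [-0.04  0.75  0.19  1.89 -0.63  0.31 -0.78] margin 0.27 j6
t0 [ 0.638 -0.071  0.133] err 15.7 mm 6.2 deg [ 0.2   0.76 -0.14  1.97 -1.    0.04 -0.33] margin 0.00 j5
```

```bash
python3 - <<'E'
from h import *
s=get_state();yb=.126+np.pi/2;o=np.array([.5048,.3253,.076]);B=binR(yb,-90);G=(38,57);a=55
p,Rw=grasp(o,B,G,a);d=Rw.apply([0,0,1]);pre=p-d*.08;print(pre,p)
goto(pre,Rw); print("then z shift",.08/.3)
E
```

```text
[0.51824237 0.21917972 0.14898816] [0.51000715 0.28419237 0.10310205]
shift [-0.0, 0.099, 0.543] turn [0.013, 0.184, -0.001] | mm 166 deg 33.3
then z shift 0.26666666666666666
```

{"fn": "send_rows", "kwargs": {
  "targets": [
    [[0,0.1,0.54],[0.01,0.18,0]],
    [[0,0.1,0.54],[0.01,0.18,0]],
    [[0,0.1,0.54],[0.01,0.18,0]],
    [[0,0.1,0.54],[0.01,0.18,0]],
    [[0,0.1,0.54],[0.01,0.18,0]]
  ],
  "fingers": 1
}}

```text
clock: 3.2
tool_pos: [0.5191, 0.2221, 0.1542]
eef_rot: [0.588, 0.669, 0.306, -0.337]
contact_force: [-0.4, 0.2, 0.9]
opening: 0.997
finger_force: 0.0
```

```bash
python3 - <<'E'
from h import *
s=log();yb=.126+np.pi/2;o=np.array([.5048,.3253,.076]);B=binR(yb,-90);G=(38,57);a=55
print(s["q"].round(2) if hasattr(s["q"],"round") else s["q"]);p,Rw=grasp(o,B,G,a);goto(p,Rw)
d=snapshot("wrist");k=blob(d["img"],(20,120,60),(38,255,255),(150,0,400,300));print(cv2.approxPolyDP(k.astype(np.int32),3,True).reshape(-1,2).tolist())
M=toolT(s); print([proj(d,o+B.apply(np.array(c)/1000),M).round(0).tolist() for c in((60,-30,0),(60,30,0),(60,-30,70),(82,-30,70),(82,30,70))])
E
```

```text
[ 0.56  1.2  -1.07  1.9   0.03  0.43  0.03]
shift [-0.016, -0.007, 0.269] turn [0.003, 0.005, 0.002] | mm 81 deg 1.1
[[217, 139], [214, 167], [207, 177], [217, 244], [224, 247], [225, 253], [278, 252], [280, 245], [287, 243], [299, 188], [296, 169], [290, 167], [287, 140]]
[[286.0, 142.0], [216.0, 141.0], [294.0, 209.0], [299.0, 189.0], [204.0, 188.0]]
```

{"fn": "send_rows", "kwargs": {
  "targets": [
    [[-0.01,-0.01,0.14],[0,0,0]],
    [[-0.015,-0.01,0.22],[0,0.005,0]],
    [[-0.015,-0.01,0.27],[0,0.005,0]],
    [[-0.015,-0.01,0.27],[0,0.005,0]],
    [[-0.015,-0.01,0.27],[0,0.005,0]]
  ]
}}

```text
clock: 3.88
tool_pos: [0.5094, 0.2842, 0.1017]
eef_rot: [0.586, 0.666, 0.311, -0.343]
contact_force: [-0.2, 0.3, 0.2]
opening: 0.998
finger_force: 0.0
```

{"fn": "send_rows", "kwargs": {
  "targets": [
    [[0,0,0],[0,0,0]],
    [[0,0,0],[0,0,0]],
    [[0,0,0],[0,0,0]],
    [[0,0,0],[0,0,0]],
    [[0,0,0],[0,0,0]]
  ],
  "fingers": 0,
  "newtons": 60
}}

```text
clock: 4.5
tool_pos: [0.5083, 0.2848, 0.0995]
eef_rot: [0.586, 0.664, 0.31, -0.345]
contact_force: [-0.3, -0.1, 0.3]
opening: 0.676
finger_force: 59.9
```

```bash
python3 - <<'E'
from h import *
s=log();yb=.126+np.pi/2;G=(38,57);a=55
o,B=binof(s["tool_pos"],R.from_quat(s["eef_rot"]),G,a);print(o,B.as_matrix().round(3),s["opening"],s["finger_force"])
p,Rw=grasp(np.array([.46,.22,.17]),binR(yb,-90),G,a);goto(p,Rw)
E
```

```text
[0.50343343 0.32607735 0.07261073] [[-0.006 -0.993  0.121]
 [-0.006 -0.121 -0.993]
 [ 1.    -0.007 -0.005]] 0.6760732916112047 59.9411523994786
shift [0.079, -0.183, -0.46] turn [0.002, -0.002, 0.001] | mm 150 deg 0.6
```

{"fn": "send_rows", "kwargs": {
  "targets": [
    [[0.01,-0.02,-0.06],[0,0,0]],
    [[0.03,-0.07,-0.2],[0,0,0]],
    [[0.06,-0.13,-0.33],[0,0,0]],
    [[0.08,-0.18,-0.46],[0,0,0]],
    [[0.08,-0.18,-0.46],[0,0,0]]
  ]
}}

```text
clock: 5.12
tool_pos: [0.4658, 0.1765, 0.1986]
eef_rot: [0.587, 0.664, 0.31, -0.344]
contact_force: [-0.0, 0.9, -0.6]
opening: 0.673
finger_force: 59.9
```

```bash
python3 - <<'E'
from h import *
s=log();yb=.126+np.pi/2;G=(34.6,56.3);a=55
o,B=binof(s["tool_pos"],R.from_quat(s["eef_rot"]),G,a);print(o,s["q"],s["opening"],s["finger_force"],s["contact_force"])
R0=R.from_quat(s["eef_rot"])
for i in range(1,13):
    f=i/12;t=-90+88*f;p,Rw=grasp(np.array([.46,.22,.17])*(1-f)+np.array([.42,0.0,.07])*f,binR(yb,t),G,a)
    print((R0.inv().apply(p-s["tool_pos"])/.3).round(2).tolist(),((R0.inv()*Rw).as_rotvec()/np.pi).round(3).tolist())
E
```

```text
[0.46116362 0.21707828 0.17506983] [ 0.70094183  1.12852359 -1.14462492  2.02877434  0.00993601  0.44286204
  0.0343854 ] 0.6728915970893435 59.93979881477571 [-6.50022993e-04  9.21058001e-01 -5.89209825e-01]
[-0.04, -0.02, -0.02] [0.003, -0.042, 0.001]
[-0.08, -0.04, -0.05] [0.003, -0.082, 0.001]
[-0.12, -0.06, -0.07] [0.004, -0.123, 0.0]
[-0.16, -0.08, -0.1] [0.004, -0.164, 0.0]
[-0.19, -0.09, -0.12] [0.004, -0.205, -0.0]
[-0.23, -0.11, -0.14] [0.004, -0.245, -0.0]
[-0.28, -0.13, -0.16] [0.004, -0.286, -0.001]
[-0.32, -0.15, -0.18] [0.004, -0.327, -0.001]
[-0.37, -0.17, -0.2] [0.004, -0.368, -0.001]
[-0.41, -0.19, -0.21] [0.004, -0.408, -0.001]
[-0.46, -0.21, -0.23] [0.003, -0.449, -0.002]
[-0.52, -0.22, -0.24] [0.003, -0.49, -0.002]
```

{"fn": "send_rows", "kwargs": {
  "targets": [
    [[-0.04,-0.02,-0.02],[0.003,-0.042,0]],
    [[-0.08,-0.04,-0.05],[0.003,-0.082,0]],
    [[-0.12,-0.06,-0.07],[0.004,-0.123,0]],
    [[-0.16,-0.08,-0.1],[0.004,-0.164,0]],
    [[-0.19,-0.09,-0.12],[0.004,-0.205,0]],
    [[-0.23,-0.11,-0.14],[0.004,-0.245,0]],
    [[-0.28,-0.13,-0.16],[0.004,-0.286,0]],
    [[-0.32,-0.15,-0.18],[0.004,-0.327,0]],
    [[-0.37,-0.17,-0.2],[0.004,-0.368,0]],
    [[-0.41,-0.19,-0.21],[0.004,-0.408,0]],
    [[-0.46,-0.21,-0.23],[0.003,-0.449,0]],
    [[-0.52,-0.22,-0.24],[0.003,-0.49,0]]
  ]
}}

```text
clock: 6.62
tool_pos: [0.4189, 0.0255, 0.1095]
eef_rot: [0.634, 0.719, -0.188, 0.213]
contact_force: [-0.6, 0.0, -1.7]
opening: 0.673
finger_force: 59.9
```

```bash
python3 - <<'E'
from h import *
s=log();yb=.126+np.pi/2;G=(34.6,56.3);a=55
o,B=binof(s["tool_pos"],R.from_quat(s["eef_rot"]),G,a);print(o,B.as_matrix().round(3),s["q"].round(2),s["opening"],s["finger_force"],s["contact_force"])
p,Rw=grasp(np.array([.42,0,.012]),binR(yb,0),G,a);goto(p,Rw)
d=snapshot("wrist");np.savez("w2.npz",T=toolT(s),**d);e=snapshot("scene");np.savez("s2.npz",**e)
cv2.imwrite("pics/s2.png",np.hstack([cv2.resize(e["img"][120:260,200:400],(480,336)),cv2.resize(d["img"],(320,240),interpolation=cv2.INTER_AREA)[:,:].copy() if 0 else cv2.copyMakeBorder(cv2.resize(d["img"],(320,240)),0,96,0,0,0)]))
E
```

```text
[0.42169509 0.00338005 0.06802254] [[-0.126 -0.992  0.005]
 [ 0.991 -0.126 -0.034]
 [ 0.034  0.     0.999]] [-0.84  0.9   0.45  2.25  0.6   0.33 -0.98] 0.6729421107655592 59.94486667244928 [-0.56491028  0.02558877 -1.69809643]
shift [0.098, -0.007, 0.162] turn [-0.0, -0.011, 0.0] | mm 57 deg 2.0
```

View pics/s2.png

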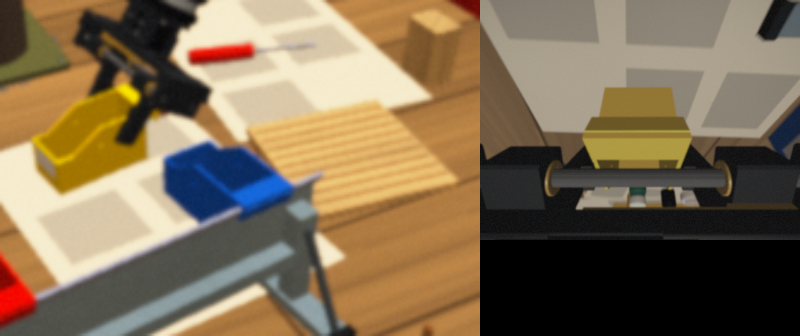

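The bin is held upright at scene crop (95,140), level to within a couple of degrees and clear of the blue bin. I'll lower it now.

{"fn": "send_rows", "kwargs": {
  "targets": [
    [[0.04,0,0.07],[0,-0.005,0]],
    [[0.08,-0.005,0.13],[0,-0.011,0]],
    [[0.105,-0.005,0.175],[0,-0.011,0]],
    [[0.11,-0.005,0.18],[0,-0.011,0]],
    [[0.11,-0.005,0.18],[0,-0.011,0]]
  ]
}}

```text
clock: 7.35
tool_pos: [0.4178, 0.0224, 0.0471]
eef_rot: [0.632, 0.715, -0.198, 0.224]
contact_force: [-0.8, 0.3, -0.7]
opening: 0.673
finger_force: 60.0
```

```bash
python3 - <<'E'
from h import *
s=log();yb=.126+np.pi/2;G=(34.6,56.3);a=55
o,B=binof(s["tool_pos"],R.from_quat(s["eef_rot"]),G,a);print(o,B.as_matrix().round(3)[2],s["contact_force"])
p,Rw=grasp(np.array([o[0],o[1],0.0]),binR(yb,0),G,a);goto(p,Rw)
d=snapshot("scene");np.savez("s3.npz",**d)
k=blob(d["img"],(20,120,60),(38,255,255),(190,140,290,230));P=cv2.approxPolyDP(k.astype(np.int32),1.5,True).reshape(-1,2);print(P.tolist())
for c in((-60,-30,0),(-60,-30,46),(-60,30,46),(60,-30,0),(60,-30,70),(82,-30,70)): print(c,proj(d,o+B.apply(np.array(c)/1000)).round(1))
E
```

```text
[ 0.42061543 -0.00093263  0.0062405 ] [0.004 0.001 1.   ] [-0.75607034  0.30919576 -0.67161459]
shift [0.012, -0.0, 0.017] turn [-0.001, -0.001, -0.001] | mm 6 deg 0.3
[[254, 173], [238, 176], [220, 192], [214, 194], [214, 198], [223, 206], [221, 210], [215, 204], [215, 206], [224, 216], [259, 202], [258, 190], [252, 198], [247, 195], [253, 183], [257, 180]]
(-60, -30, 0) [224.1 217.1]
(-60, -30, 46) [222.7 204.5]
(-60, 30, 46) [212.9 193.5]
(60, -30, 0) [259.8 202.2]
(60, -30, 70) [259.2 183.1]
(82, -30, 70) [265.7 180.6]
```

{"fn": "send_rows", "kwargs": {
  "targets": [
    [[0.006,0,0.01],[0,0,0]],
    [[0.012,0,0.018],[0,-0.001,0]],
    [[0.013,0,0.019],[0,-0.001,0]],
    [[0.013,0,0.019],[0,-0.001,0]]
  ]
}}

```text
clock: 7.9
tool_pos: [0.4182, 0.0221, 0.0422]
eef_rot: [0.631, 0.714, -0.2, 0.227]
contact_force: [-0.3, 12.0, 27.4]
opening: 0.677
finger_force: 59.9
```

```bash
python3 - <<'E'
from h import *
s=log();G=(34.6,56.3);o,B=binof(s["tool_pos"],R.from_quat(s["eef_rot"]),G,55);print(o,B.as_matrix().round(3)[2],s["contact_force"],s["moment"])
E
```

```text
[ 0.42118444 -0.00151422  0.00154967] [-0.003 -0.001  1.   ] [-0.33112325 12.04836655 27.43087873] [-0.4922151   0.48849031 -0.10628845]
```

{"fn": "send_rows", "kwargs": {
  "targets": [
    [[-0.002,0,-0.003],[0,0,0]],
    [[-0.002,0,-0.003],[0,0,0]],
    [[-0.002,0,-0.003],[0,0,0]]
  ]
}}

```text
clock: 8.28
tool_pos: [0.4182, 0.0221, 0.0423]
eef_rot: [0.631, 0.714, -0.2, 0.226]
contact_force: [0.5, 5.2, 14.6]
opening: 0.676
finger_force: 60.0
```

{"fn": "send_rows", "kwargs": {
  "targets": [
    [[0,0,0],[0,0,0]],
    [[0,0,0],[0,0,0]],
    [[0,0,0],[0,0,0]],
    [[0,0,0],[0,0,0]]
  ],
  "fingers": 1
}}

```text
clock: 8.78
tool_pos: [0.4175, 0.0223, 0.0406]
eef_rot: [0.631, 0.715, -0.2, 0.225]
contact_force: [0.1, -0.9, -0.6]
opening: 1.002
finger_force: 0.0
```

{"fn": "send_rows", "kwargs": {
  "targets": [
    [[0,0,-0.1],[0,0,0]],
    [[0,0,-0.25],[0,0,0]],
    [[0,0,-0.45],[0,0.05,0]],
    [[0,0,-0.65],[0,0.1,0]],
    [[0,0,-0.65],[0,0.15,0]],
    [[0,0,-0.65],[0,0.2,0]],
    [[0,0,-0.65],[0,0.2,0]],
    [[0,0,-0.65],[0,0.2,0]]
  ]
}}

```text
clock: 9.78
tool_pos: [0.4039, 0.1336, 0.2001]
eef_rot: [0.662, 0.749, 0.004, -0.006]
contact_force: [0.1, 0.8, 0.6]
opening: 0.999
finger_force: 0.0
```

```bash
python3 - <<'E'
from h import *
s=log();M=toolT(s);print(s["tool_pos"],M[:3,2],s["q"].round(2))
d=snapshot("wrist");np.savez("w4.npz",T=M,**d);e=snapshot("scene");np.savez("s4.npz",**e)
t=snapshot("top");np.savez("t4.npz",**t)
cv2.imwrite("pics/w4.png",np.hstack([cv2.resize(d["img"],(448,336)),cv2.resize(e["img"][160:230,190:265],(350,336))]))
o=np.array([.4212,-.0015,0]);B=binR(.126+np.pi/2)
k=blob(d["img"],(20,120,60),(38,255,255),(100,0,400,230));P=cv2.approxPolyDP(k.astype(np.int32),2,True).reshape(-1,2);print(P.tolist())
for n,c in enumerate(((-60,-30,46),(-60,30,46),(60,-30,70),(60,30,70),(82,-30,70),(82,30,70),(60,-30,0),(-60,-30,0),(-60,30,0))): print(c,proj(d,o+B.apply(np.array(c)/1000),M).round(1),proj(e,o+B.apply(np.array(c)/1000)).round(1),proj(t,o+B.apply(np.array(c)/1000)).round(1))
for im,roi in((e,(190,140,290,230)),(t,(230,210,300,290))):
    k=blob(im["img"],(20,120,60),(38,255,255),roi);print(cv2.approxPolyDP(k.astype(np.int32),1.5,True).reshape(-1,2).tolist())
E
```

```text
[0.40389186 0.13358302 0.20008545] [-0.00390077  0.01487512 -0.99988175] [-0.31  0.51 -0.16  2.19  0.15  0.45 -0.46]Traceback (most recent call last):
  File "<stdin>", line 7, in <module>
  File "h.py", line 20, in blob
    k=max(cs,key=cv2.contourArea); return k.reshape(-1,2)+[x0,y0]
ValueError: max() iterable argument is empty
```

View pics/w4.png

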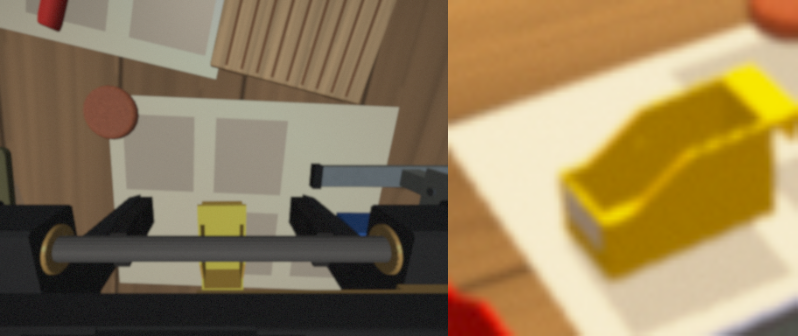

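The bin stands upright on the bench. In the wrist crop its ledge edge is at about (222,203), seen between the open fingers.

```bash
python3 - <<'E'
from h import *
d=np.load("w4.npz");M=d["T"];e=np.load("s4.npz");t=np.load("t4.npz")
o=np.array([.4212,-.0015,0]);B=binR(.126+np.pi/2)
for n,im,roi in(("w",d,(200,200,310,345)),("s",e,(190,140,290,230)),("t",t,(230,210,300,290))):
    try: k=blob(im["img"],(20,110,50),(38,255,255),roi);print(n,cv2.approxPolyDP(k.astype(np.int32),1.5,True).reshape(-1,2).tolist())
    except Exception as x: print(n,x)
for c in((-60,-30,46),(-60,30,46),(60,-30,70),(82,-30,70),(82,30,70),(60,-30,0),(-60,-30,0),(-60,30,0)):
    P=o+B.apply(np.array(c)/1000);print(c,proj(d,P,M).round(1),proj(e,P).round(1),proj(t,P).round(1))
p,Rw=grasp(o+[0,0,.13],B,(10,50),90);q,er,an=ik(p,Rw,get_state()["q"]);print(er,an,q.round(2));goto(p,Rw)
E
```

```text
w [[226, 235], [227, 269], [280, 268], [280, 235], [275, 231], [232, 231]]
s [[265, 182], [255, 173], [231, 182], [221, 192], [214, 195], [214, 199], [223, 207], [221, 212], [215, 204], [216, 209], [225, 218], [258, 204], [259, 188], [264, 188]]
t [[284, 228], [239, 234], [241, 253], [286, 247]]
(-60, -30, 46) [277.1 331.3] [222.9 206.4] [284.3 228.1]
(-60, 30, 46) [230.1 331.3] [213.  195.4] [286.8 247.8]
(60, -30, 70) [281.2 254.1] [259.2 185. ] [244.8 233.2]
(82, -30, 70) [281.7 235.2] [265.6 182.5] [237.5 234.1]
(82, 30, 70) [225.4 235.3] [254.7 172.8] [239.9 254.1]
(60, -30, 0) [276.1 229.7] [259.7 204. ] [246.3 232.3]
(-60, -30, 0) [274.5 307.9] [224.2 218.9] [284.  227.7]
(-60, 30, 0) [232.7 307.9] [214.5 207.7] [286.3 246.7]
0.00010403267866930353 3.6261622487307554e-05 [-0.03  0.59 -0.15  2.24  0.26  0.33 -0.27]
shift [-0.43, 0.001, 0.123] turn [-0.001, -0.005, 0.001] | mm 134 deg 0.9
```

{"fn": "send_rows", "kwargs": {
  "targets": [
    [[-0.2,0,0.06],[0,-0.005,0]],
    [[-0.4,0,0.12],[0,-0.005,0]],
    [[-0.43,0,0.13],[0,-0.005,0]],
    [[-0.43,0,0.25],[0,-0.005,0]],
    [[-0.43,0,0.4],[0,-0.005,0]],
    [[-0.43,0,0.52],[0,-0.005,0]],
    [[-0.43,0,0.55],[0,-0.005,0]],
    [[-0.43,0,0.55],[0,-0.005,0]]
  ]
}}

```text
clock: 10.92
tool_pos: [0.4104, 0.0065, 0.0499]
eef_rot: [0.659, 0.752, -0.019, -0.011]
contact_force: [-1.2, -1.0, 0.3]
opening: 0.996
finger_force: 0.0
```

```bash
python3 - <<'E'
from h import *
s=log();o=np.array([.4212,-.0015,0]);B=binR(.126+np.pi/2);p,Rw=grasp(o,B,(10,50),90);print(p,s["q"].round(2));goto(p,Rw)
E
```

```text
[0.41994333 0.00842072 0.031     ] [-0.05  0.84 -0.14  2.29  1.13  0.12 -1.14]
shift [0.003, 0.035, 0.061] turn [-0.014, 0.003, 0.002] | mm 21 deg 2.5
```

{"fn": "send_rows", "kwargs": {
  "targets": [
    [[0,0.035,0.03],[-0.014,0.003,0]],
    [[0,0.035,0.03],[-0.014,0.003,0]],
    [[0,0.035,0.06],[-0.014,0.003,0]],
    [[0,0.035,0.06],[-0.014,0.003,0]],
    [[0,0.035,0.06],[-0.014,0.003,0]],
    [[0,0.035,0.06],[-0.014,0.003,0]]
  ]
}}

```text
clock: 11.68
tool_pos: [0.4197, 0.0054, 0.0322]
eef_rot: [0.66, 0.751, 0.001, -0.0]
contact_force: [0.5, -0.5, -0.7]
opening: 0.997
finger_force: 0.0
```

```bash
python3 - <<'E'
from h import *
s=log();o=np.array([.4212,-.0015,0]);B=binR(.126+np.pi/2);p,Rw=grasp(o,B,(10,50),90);print(p,s["q"].round(2));goto(p,Rw)
E
```

```text
[0.41994333 0.00842072 0.031     ] [ 0.05  0.89 -0.28  2.3   1.74  0.22 -1.74]
shift [0.01, 0.002, 0.004] turn [0.0, -0.0, 0.001] | mm 3 deg 0.2
```

{"fn": "send_rows", "kwargs": {
  "targets": [
    [[0,0,0],[0,0,0]],
    [[0,0,0],[0,0,0]],
    [[0,0,0],[0,0,0]],
    [[0,0,0],[0,0,0]],
    [[0,0,0],[0,0,0]]
  ],
  "fingers": 0,
  "newtons": 60
}}

```text
clock: 12.3
tool_pos: [0.4196, 0.0048, 0.032]
eef_rot: [0.661, 0.75, 0.001, -0.0]
contact_force: [0.4, -0.0, 2.2]
opening: 0.679
finger_force: 60.0
```

```bash
python3 - <<'E'
from h import *
s=log();o=np.array([.4212,-.0015,0]);B=binR(.126+np.pi/2)
Rg=R.from_quat(s["eef_rot"]);g=s["tool_pos"]-.019*Rg.apply([0,0,1.]);print("G",(B.inv().apply(g-o)*1000).round(2),"d in bin",B.inv().apply(Rg.apply([0,0,1.])).round(3),s["opening"],s["finger_force"])
# rel transform bin in tool
Bt=(Rg.inv()*B);ot=Rg.inv().apply(o-s["tool_pos"]);json.dump([ot.tolist(),Bt.as_quat().tolist()],open("hold.json","w"))
ro=np.array([.6787,-.0657,0]);ry=.1285;q=s["q"]
def tool(o,B): Rw=B*Bt.inv();return o-Rw.apply(ot),Rw
for n,(oo,BB) in dict(lift=(o+[0.0,0,.12],B),mid=(np.array([.46,-.03,.2]),binR(.9,10)),mid2=(np.array([.50,-.08,.24]),binR(ry,30)),pre=(ro+R.from_euler("Z",ry).apply([.012,.005,.165+.06])-binR(ry,30).apply([.0725,0,.066]),binR(ry,30))).items():
    p,Rw=tool(oo,BB);q,er,an=ik(p,Rw,q);print(n,p.round(3),er.round(2),an.round(2),q.round(2))
p,Rw=tool(np.array([.46,-.03,.2]),binR(.9,10));goto(p,Rw)
E
```

```text
G [ 6.41  0.79 51.04] d in bin [ 0.002 -0.001 -1.   ] 0.6791470631447792 59.995830156840384
lift [0.42  0.005 0.152] 0.0 0.0 [ 0.37  0.71 -0.8   2.23  0.96  0.6  -1.03]
mid [ 0.467 -0.02   0.23 ] 0.0 0.0 [ 0.29  0.62 -0.69  1.93  0.59  0.96 -1.41]
mid2 [ 0.521 -0.076  0.265] 0.0 0.0 [ 0.25  0.82 -0.48  1.37  0.32  1.56 -1.72]
pre [ 0.616 -0.068  0.229] 0.0 0.0 [ 0.17  1.   -0.44  1.03  0.35  1.71 -1.68]
shift [-0.101, 0.146, -0.661] turn [0.022, -0.053, 0.253] | mm 205 deg 46.7
```

{"fn": "send_rows", "kwargs": {
  "targets": [
    [[0,0,-0.1],[0,0,0]],
    [[0,0.02,-0.22],[0,0,0.02]],
    [[-0.02,0.04,-0.35],[0,-0.01,0.06]],
    [[-0.04,0.07,-0.45],[0.01,-0.02,0.1]],
    [[-0.06,0.1,-0.55],[0.01,-0.03,0.15]],
    [[-0.08,0.12,-0.66],[0.02,-0.04,0.2]],
    [[-0.1,0.15,-0.66],[0.02,-0.053,0.253]],
    [[-0.1,0.15,-0.66],[0.02,-0.053,0.253]]
  ]
}}

```text
clock: 13.3
tool_pos: [0.4682, -0.0194, 0.2299]
eef_rot: [0.897, 0.434, -0.075, 0.04]
contact_force: [-0.4, 0.6, -0.6]
opening: 0.674
finger_force: 60.0
```

```bash
cat >> h.py <<'E'
def hold(): ot,Bt=json.load(open("hold.json"));return np.array(ot),R.from_quat(Bt)
def tool_for(o,B): ot,Bt=hold();Rw=B*Bt.inv();return o-Rw.apply(ot),Rw
def bin_now(s): ot,Bt=hold();Rg=R.from_quat(s["eef_rot"]);return s["tool_pos"]+Rg.apply(ot),Rg*Bt
E
python3 - <<'E'
from h import *
s=log();print(s["q"].round(2),s["contact_force"]);print(bin_now(s)[0])
p,Rw=tool_for(np.array([.51,-.07,.24]),binR(.1285,30));print(ik(p,Rw,s["q"]));goto(p,Rw)
E
```

```text
[ 0.15  0.58 -0.46  1.94  0.47  0.87 -1.27] [-0.41104894  0.5913374  -0.60754612]
[ 0.46153071 -0.02924134  0.19943674]
(array([ 0.12957434,  0.81179291, -0.26883449,  1.345967  ,  0.20449748,
        1.53534246, -1.61437812]), np.float64(0.00037393910950249393), np.float64(8.807653375821149e-05))
shift [-0.012, 0.263, -0.113] turn [0.085, -0.107, 0.232] | mm 86 deg 48.5
```

{"fn": "send_rows", "kwargs": {
  "targets": [
    [[0,0.04,-0.02],[0.01,-0.015,0.035]],
    [[0,0.08,-0.04],[0.025,-0.03,0.07]],
    [[0,0.12,-0.06],[0.037,-0.046,0.1]],
    [[0,0.16,-0.08],[0.05,-0.061,0.133]],
    [[-0.01,0.2,-0.1],[0.06,-0.077,0.166]],
    [[-0.01,0.24,-0.11],[0.073,-0.092,0.2]],
    [[-0.012,0.263,-0.113],[0.085,-0.107,0.232]],
    [[-0.012,0.263,-0.113],[0.085,-0.107,0.232]],
    [[-0.012,0.263,-0.113],[0.085,-0.107,0.232]]
  ]
}}

```text
clock: 14.42
tool_pos: [0.5299, -0.0662, 0.2641]
eef_rot: [0.964, 0.064, -0.258, 0.017]
contact_force: [-0.4, 0.3, -1.1]
opening: 0.674
finger_force: 60.0
```

```bash
python3 - <<'E'
from h import *
s=log();o,B=bin_now(s);M=toolT(s);print(s["q"].round(2),o,B.as_euler("ZYX"))
d=snapshot("wrist");np.savez("w5.npz",T=M,**d);e=snapshot("scene");np.savez("s5.npz",**e)
im=d["img"].copy()
ro=np.array([.6787,-.0657,0]);W=lambda p:ro+R.from_euler("Z",.1285).apply(p)
for n,c in dict(l1=(82,-30,70),l2=(82,30,70),b1=(60,-30,70),b2=(60,30,70)).items(): print(n,proj(d,o+B.apply(np.array(c)/1000),M).round(1))
for y in(-.05,.05): print("rail front,back",proj(d,W([.0123,y,.1648]),M).round(1),proj(d,W([.0157,y,.1628]),M).round(1),"base",proj(d,W([.0003,y,.144]),M).round(1))
cv2.imwrite("pics/w5.png",im)
E
```

```text
[ 0.11  0.81 -0.24  1.35  0.19  1.53 -1.6 ] [ 0.50851038 -0.06972493  0.23954674] [0.13169348 0.52465597 0.00108132]
l1 [335.3  91.4]
l2 [171.4  91. ]
b1 [330.8 151.6]
b2 [175.6 151.3]
rail front,back [ 419.5 -188.4] [ 421.  -201.1] base [ 391.5 -137.7]
rail front,back [ 176.6 -190.6] [ 176.  -203.4] base [ 189.3 -139.3]
```

View pics/w5.png

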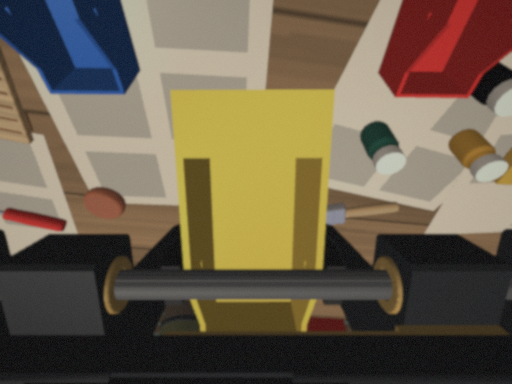

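The wrist view shows the held bin with its ledge edge at row 90, columns 172 to 334. That matches the prediction within 1.5 px, and the rail is beyond the top of the frame. I'll find a close viewing pose for it.

```bash
python3 - <<'E'
from h import *
s=get_state();d=np.load("w5.npz");ro=np.array([.6787,-.0657,0]);ry=.1285;Z=R.from_euler("Z",ry);W=lambda p:ro+Z.apply(p)
for t in(30,22):
  for dx,dz in((-.05,.05),(-.04,.06),(-.06,.04),(-.03,.05),(-.03,.07)):
    B=binR(ry,t);o=W([.012+dx,.003,.165+dz])-B.apply([.0725,0,.066]);p,Rw=tool_for(o,B);M=np.eye(4);M[:3,:3]=Rw.as_matrix();M[:3,3]=p
    print(t,dx,dz,"rail",[proj(d,W([.0123,y,.1648]),M).round(0).tolist() for y in(-.05,.05)],"back",proj(d,W([.0157,0,.1628]),M).round(0),"base",proj(d,W([.0003,0,.144]),M).round(0),"ledge",proj(d,o+B.apply([.082,0,.07]),M).round(0),"minz bin corner",(o+B.apply([.06,0,0]))[2].round(3))
B=binR(ry,30);o=W([.012-.05,.003,.165+.05])-B.apply([.0725,0,.066]);p,Rw=tool_for(o,B);goto(p,Rw)
E
```

```text
30 -0.05 0.05 rail [[390.0, -65.0], [132.0, -66.0]] back [261. -78.] base [260. -34.] ledge [253.  91.] minz bin corner 0.164
30 -0.04 0.06 rail [[374.0, -36.0], [146.0, -36.0]] back [260. -47.] base [259. -12.] ledge [253.  91.] minz bin corner 0.174
30 -0.06 0.04 rail [[411.0, -103.0], [114.0, -105.0]] back [ 263. -119.] base [261. -61.] ledge [253.  91.] minz bin corner 0.154
30 -0.03 0.05 rail [[374.0, -3.0], [146.0, -4.0]] back [260. -14.] base [259.  15.] ledge [253.  91.] minz bin corner 0.164
30 -0.03 0.07 rail [[362.0, -12.0], [157.0, -13.0]] back [259. -22.] base [258.   6.] ledge [253.  91.] minz bin corner 0.184
22 -0.05 0.05 rail [[379.0, -42.0], [142.0, -43.0]] back [261. -53.] base [259.  -9.] ledge [253.  91.] minz bin corner 0.158
22 -0.04 0.06 rail [[365.0, -13.0], [154.0, -14.0]] back [260. -23.] base [258.  12.] ledge [253.  91.] minz bin corner 0.168
22 -0.06 0.04 rail [[396.0, -79.0], [127.0, -80.0]] back [262. -91.] base [260. -35.] ledge [253.  91.] minz bin corner 0.148
22 -0.03 0.05 rail [[367.0, 14.0], [152.0, 13.0]] back [260.   4.] base [259.  35.] ledge [253.  91.] minz bin corner 0.158
22 -0.03 0.07 rail [[354.0, 10.0], [163.0, 9.0]] back [259.   2.] base [258.  30.] ledge [253.  91.] minz bin corner 0.178
shift [0.178, 0.05, 0.074] turn [0.0, 0.0, 0.001] | mm 60 deg 0.1
```

```bash
python3 - <<'E'
from h import *
s=get_state();d=np.load("w5.npz");ro=np.array([.6787,-.0657,0]);ry=.1285;Z=R.from_euler("Z",ry);W=lambda p:ro+Z.apply(p)
for t,dx,dz in((30,-.012,.06),(30,-.018,.045),(20,-.02,.11),(12,-.02,.11)):
    B=binR(ry,t);o=W([.012+dx,.003,.165+dz])-B.apply([.0725,0,.066]);p,Rw=tool_for(o,B);M=np.eye(4);M[:3,:3]=Rw.as_matrix();M[:3,3]=p
    print(t,dx,dz,"rail",[proj(d,W([.0123,y,.1648]),M).round(0).tolist() for y in(-.05,.05)],"back",proj(d,W([.0157,0,.1628]),M).round(0),"base",proj(d,W([.0003,0,.144]),M).round(0),ik(p,Rw,s["q"])[1].round(1),"depth",(np.linalg.inv(M@d["T_tool_cam"])@np.append(W([.0123,0,.1648]),1))[2].round(3));goto(p,Rw)
E
```

```text
30 -0.012 0.06 rail [[357.0, 35.0], [161.0, 34.0]] back [259.  26.] base [258.  46.] 0.0 depth 0.143
shift [0.271, 0.05, -0.018] turn [0.0, 0.0, 0.001] | mm 83 deg 0.1
30 -0.018 0.045 rail [[369.0, 31.0], [150.0, 30.0]] back [260.  21.] base [259.  43.] 0.0 depth 0.128
shift [0.279, 0.05, 0.036] turn [0.0, 0.0, 0.001] | mm 86 deg 0.1
20 -0.02 0.11 rail [[332.0, 29.0], [183.0, 29.0]] back [257.  23.] base [257.  45.] 0.0 depth 0.187
shift [0.188, 0.05, -0.112] turn [0.0, 0.056, 0.001] | mm 67 deg 10.0
12 -0.02 0.11 rail [[328.0, 54.0], [186.0, 54.0]] back [257.  49.] base [257.  71.] 0.0 depth 0.198
shift [0.211, 0.05, -0.086] turn [0.0, 0.1, 0.001] | mm 70 deg 18.0
```

{"fn": "send_rows", "kwargs": {
  "targets": [
    [[0.05,0.01,-0.02],[0,0.02,0]],
    [[0.1,0.02,-0.04],[0,0.04,0]],
    [[0.15,0.04,-0.06],[0,0.07,0]],
    [[0.21,0.05,-0.086],[0,0.1,0]],
    [[0.21,0.05,-0.086],[0,0.1,0]],
    [[0.21,0.05,-0.086],[0,0.1,0]]
  ]
}}

```text
clock: 15.28
tool_pos: [0.5989, -0.0724, 0.2556]
eef_rot: [0.992, 0.065, -0.104, 0.008]
contact_force: [-0.1, -1.0, -1.3]
opening: 0.68
finger_force: 60.0
```

```bash
python3 - <<'E'
from h import *
s=log();M=toolT(s);d=snapshot("wrist");np.savez("w6.npz",T=M,**d)
o,B=bin_now(s);print(o,B.as_euler("ZYX"));ro=np.array([.6787,-.0657,0]);ry=.1285;Z=R.from_euler("Z",ry);W=lambda p:ro+Z.apply(p)
B=binR(ry,30);o=W([0,.003,.165+.06])-B.apply([.0725,0,.066]);p,Rw=tool_for(o,B);goto(p,Rw)
print([proj(d,W([.0123,y,.1648]),M).round(1).tolist() for y in(-.05,0,.05)],[proj(d,W([.0157,y,.1628]),M).round(1).tolist() for y in(-.05,0,.05)],proj(d,W([.0003,0,.144]),M).round(1))
g=cv2.cvtColor(d["img"],cv2.COLOR_BGR2GRAY)
for c in(200,225,250,275,300): print(c,g[30:92,c].tolist())
cv2.imwrite("pics/w6.png",d["img"])
E
```

```text
[ 0.58609942 -0.07489796  0.2255996 ] [ 0.12912358  0.2114432  -0.00039319]
shift [0.037, -0.001, 0.083] turn [0.0, -0.099, 0.0] | mm 27 deg 17.9
[[327.9, 54.0], [257.0, 53.7], [186.0, 53.5]] [[327.8, 48.5], [257.0, 48.3], [186.1, 48.0]] [256.4  70.1]
200 [106, 106, 107, 106, 106, 109, 112, 117, 121, 122, 122, 120, 124, 124, 122, 122, 123, 121, 124, 126, 132, 139, 146, 145, 145, 136, 126, 114, 110, 112, 109, 110, 112, 111, 109, 109, 110, 109, 112, 110, 110, 111, 112, 116, 135, 169, 195, 206, 207, 207, 206, 206, 207, 207, 205, 206, 205, 205, 205, 204, 199, 196]
225 [105, 104, 105, 105, 104, 106, 110, 117, 120, 124, 120, 121, 122, 122, 122, 123, 122, 122, 121, 125, 131, 140, 144, 146, 144, 143, 129, 114, 112, 110, 110, 111, 112, 111, 109, 110, 111, 109, 111, 108, 112, 108, 111, 110, 110, 127, 156, 186, 200, 204, 207, 205, 205, 205, 205, 206, 204, 204, 203, 201, 197, 197]
250 [103, 104, 105, 104, 105, 106, 109, 115, 121, 120, 122, 125, 123, 121, 124, 125, 124, 123, 120, 124, 127, 135, 143, 144, 145, 142, 132, 119, 111, 111, 110, 109, 112, 111, 110, 113, 109, 109, 107, 109, 110, 109, 110, 109, 108, 109, 117, 140, 172, 195, 201, 203, 200, 203, 203, 203, 205, 203, 200, 200, 195, 194]
275 [98, 100, 101, 101, 102, 104, 103, 112, 121, 123, 123, 124, 125, 125, 123, 123, 125, 125, 124, 125, 127, 132, 141, 144, 144, 140, 134, 121, 112, 111, 111, 108, 110, 111, 108, 109, 109, 110, 110, 108, 110, 112, 109, 109, 103, 103, 103, 106, 107, 109, 108, 108, 112, 111, 112, 112, 108, 111, 125, 149, 178, 189]
300 [100, 99, 101, 101, 97, 99, 101, 108, 117, 122, 122, 123, 124, 127, 123, 126, 126, 122, 123, 124, 126, 131, 140, 142, 142, 141, 135, 123, 114, 108, 110, 111, 109, 109, 111, 109, 110, 106, 109, 110, 109, 111, 110, 108, 104, 99, 100, 99, 100, 102, 104, 108, 108, 110, 109, 110, 110, 112, 124, 150, 174, 187]
```

View pics/w6.png

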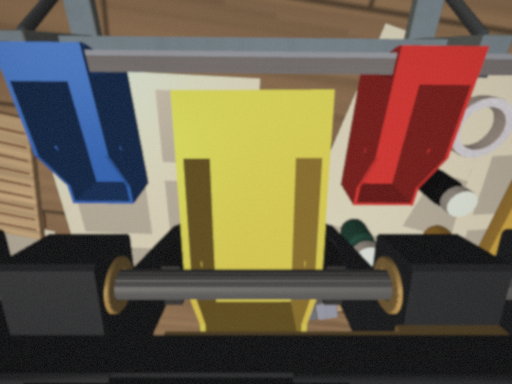

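The rail's top face spans rows 50.5–56.5, with its front edge at row 56.3 at mid-image against a predicted 53.7, so it sits about 2 mm nearer than my estimate. The ledge edge is at row 89, and both hanging bins are clear on either side.

{"fn": "send_rows", "kwargs": {
  "targets": [
    [[0.01,0,0.02],[0,-0.025,0]],
    [[0.02,0,0.04],[0,-0.05,0]],
    [[0.03,0,0.06],[0,-0.075,0]],
    [[0.03,0,0.083],[0,-0.099,0]],
    [[0.03,0,0.083],[0,-0.099,0]],
    [[0.03,0,0.083],[0,-0.099,0]]
  ]
}}

```text
clock: 16.08
tool_pos: [0.6033, -0.0724, 0.2294]
eef_rot: [0.965, 0.062, -0.255, 0.018]
contact_force: [-0.5, 0.7, -0.5]
opening: 0.677
finger_force: 60.0
```

```bash
python3 - <<'E'
from h import *
s=log();M=toolT(s);d=snapshot("wrist");np.savez("w7.npz",T=M,**d)
o,B=bin_now(s);print(o,B.as_euler("ZYX"));ro=np.array([.6768,-.0657,0]);ry=.1285;Z=R.from_euler("Z",ry);W=lambda p:ro+Z.apply(p)
print([proj(d,W([.0123,y,.1648]),M).round(1).tolist() for y in(-.05,0,.05)],[proj(d,W([.0157,y,.1628]),M).round(1).tolist() for y in(-.05,0,.05)],"ledge",proj(d,o+B.apply([.082,0,.07]),M).round(1))
g=cv2.cvtColor(d["img"],cv2.COLOR_BGR2GRAY).astype(float)
for c in(190,220,250,280,310): print(c,g[18:100,c].astype(int).tolist())
E
```

```text
[ 0.58207434 -0.07594104  0.20483354] [ 0.12726376  0.51963866 -0.00129956]
[[354.0, 35.4], [256.8, 35.3], [159.4, 35.1]] [[354.7, 26.9], [256.8, 26.7], [158.7, 26.5]] ledge [253.4  91.2]
190 [71, 70, 73, 74, 74, 72, 76, 90, 118, 137, 143, 146, 144, 143, 143, 142, 136, 123, 112, 108, 108, 108, 108, 109, 107, 107, 106, 116, 135, 151, 159, 162, 161, 161, 160, 160, 159, 163, 161, 161, 159, 162, 161, 160, 160, 161, 160, 159, 162, 162, 159, 160, 160, 160, 161, 159, 161, 161, 162, 161, 160, 160, 160, 162, 160, 159, 160, 160, 160, 162, 162, 169, 175, 178, 183, 183, 180, 181, 181, 181, 180, 181]
220 [70, 75, 71, 72, 72, 70, 76, 87, 112, 132, 141, 143, 143, 145, 145, 143, 139, 129, 115, 106, 110, 107, 108, 106, 105, 107, 110, 112, 130, 147, 155, 158, 158, 160, 157, 160, 158, 160, 162, 159, 161, 160, 158, 159, 160, 161, 161, 159, 161, 158, 161, 159, 160, 159, 159, 161, 161, 161, 161, 159, 161, 160, 159, 159, 159, 160, 162, 160, 160, 160, 164, 170, 177, 181, 181, 183, 182, 183, 182, 181, 180, 182]
250 [74, 72, 73, 74, 72, 74, 73, 84, 104, 126, 139, 144, 145, 143, 142, 142, 140, 129, 117, 108, 1
[... 403 characters left out ...]
, 106, 109, 108, 105, 107, 107, 105, 107, 109, 109, 107, 109, 108, 106, 101, 102, 99, 96, 94, 95, 98, 93, 95, 98, 100, 100, 101, 100, 103, 103, 104, 106, 105, 105, 105, 102, 104, 104, 105, 105, 106, 105, 105, 105, 102, 104, 107, 107, 106, 105, 119, 147, 173, 183, 181, 182, 181, 183, 181, 181, 182, 182]
310 [75, 73, 72, 71, 72, 72, 73, 80, 93, 116, 136, 140, 139, 142, 142, 143, 141, 132, 123, 111, 107, 106, 107, 108, 109, 106, 107, 107, 108, 108, 105, 107, 106, 107, 107, 106, 111, 104, 104, 101, 99, 99, 97, 95, 95, 96, 95, 99, 98, 103, 102, 103, 101, 103, 103, 102, 105, 104, 106, 104, 104, 103, 105, 102, 104, 105, 107, 104, 106, 107, 121, 151, 172, 181, 180, 182, 182, 182, 182, 184, 183, 182]
```

```bash
python3 - <<'E'
import json;from h import *
ot,Bt=hold();ot=ot+Bt.apply([.0008,0,0]);json.dump([ot.tolist(),Bt.as_quat().tolist()],open("hold.json","w"))
E
cat >> h.py <<'E'
RO=np.array([.6768,-.0657,0]);RY=.1265;RZ=R.from_euler("Z",RY);W=lambda p:RO+RZ.apply(p)
def pose(t,cx,cz,y=.003):
    "bin pose with tilt t and the rail's front top corner at bin (cx,cz) mm"
    B=binR(RY,t);return W([.0123,y,.1648])-B.apply([cx/1000,0,cz/1000]),B
def stat(s):
    o,B=bin_now(s);c=B.inv().apply(W([.0123,.003,.1648])-o)*1000;h=RZ.inv().apply(o+B.apply([.0725,0,.066])-RO)*1000-[12,0,164.8]
    print("t",s["clock"],"tilt",np.degrees(B.as_euler("ZYX")[1]).round(2),"yaw",B.as_euler("ZYX")[0].round(4),"rail corner in bin",c.round(1),"hook in rail",h.round(1),"F",np.round(s["contact_force"],1),"op",round(s["opening"],3),"q",np.round(s["q"],2))
E
python3 - <<'E'
from h import *
s=get_state();stat(s)
for a in((30,63.75,35),(30,63.75,50),(30,63.75,64.5)):
    p,Rw=tool_for(*pose(*a));print(a,ik(p,Rw,s["q"])[1]);goto(p,Rw)
E
```

```text
t 16.125 tilt 29.74 yaw 0.1269 rail corner in bin [112.7   1.3  18.2] hook in rail [-10.9   1.8  61.5] F [-0.1 -0.4 -1.5] op 0.678 q [ 0.09  0.96 -0.22  1.1   0.2   1.62 -1.57]
(30, 63.75, 35) 8.351790247876519e-05
shift [0.163, -0.004, 0.056] turn [0.001, -0.001, 0.0] | mm 52 deg 0.3
(30, 63.75, 50) 4.8968121307608364e-05
shift [0.163, -0.005, 0.106] turn [0.001, -0.001, 0.0] | mm 58 deg 0.3
(30, 63.75, 64.5) 2.4208888470661028e-05
shift [0.162, -0.005, 0.154] turn [0.001, -0.001, 0.0] | mm 67 deg 0.3
```

{"fn": "send_rows", "kwargs": {
  "targets": [
    [[0.05,0,0.01],[0,0,0]],
    [[0.1,0,0.02],[0,-0.001,0]],
    [[0.16,-0.004,0.03],[0,-0.001,0]],
    [[0.163,-0.004,0.05],[0.001,-0.001,0]],
    [[0.163,-0.004,0.056],[0.001,-0.001,0]],
    [[0.163,-0.004,0.056],[0.001,-0.001,0]],
    [[0.163,-0.004,0.056],[0.001,-0.001,0]]
  ]
}}

```text
clock: 17.0
tool_pos: [0.637, -0.0672, 0.1911]
eef_rot: [0.964, 0.061, -0.257, 0.016]
contact_force: [0.8, -0.4, -1.2]
opening: 0.675
finger_force: 60.0
```

```bash
python3 - <<'E'
from h import *
s=log();stat(s)
for a in((30,63.75,35),(30,63.75,50),(30,63.75,64.5)): goto(*tool_for(*pose(*a)))
d=snapshot("scene");cv2.imwrite("pics/s8.png",cv2.resize(d["img"][150:280,190:340],(690,598),interpolation=cv2.INTER_CUBIC))
E
```

```text
t 17.0 tilt 29.95 yaw 0.1266 rail corner in bin [63.8  0.3 35.2] hook in rail [23.3  2.7 22.4] F [ 0.8 -0.4 -1.2] op 0.675 q [ 0.08  1.05 -0.21  0.97  0.21  1.65 -1.56]
shift [0.0, -0.001, -0.001] turn [-0.0, -0.0, 0.0] | mm 0 deg 0.1
shift [-0.0, -0.001, 0.049] turn [-0.0, -0.0, 0.0] | mm 15 deg 0.1
shift [-0.0, -0.001, 0.098] turn [-0.0, -0.0, 0.0] | mm 29 deg 0.1
```

View pics/s8.png

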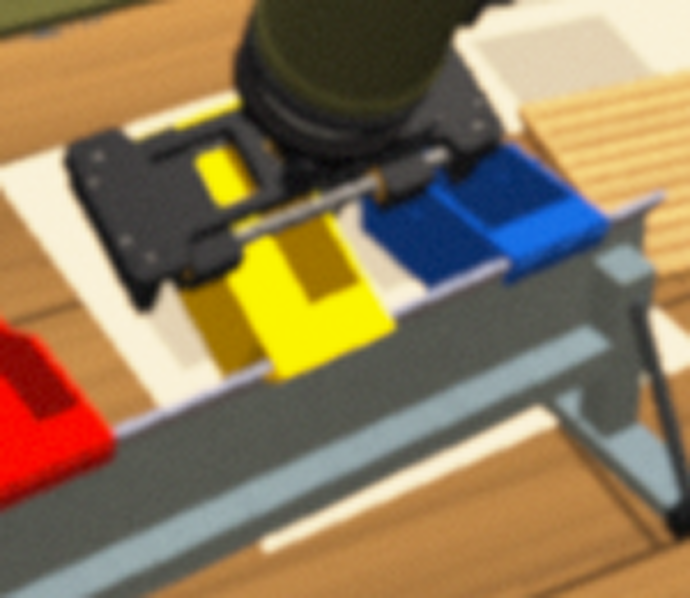

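The scene view shows the yellow hook just above and behind the rail edge at (330,350), midway between the red and blue bins. I'll slide it down along the slope.

{"fn": "send_rows", "kwargs": {
  "targets": [
    [[0,0,0.015],[0,0,0]],
    [[0,0,0.03],[0,0,0]],
    [[0,0,0.05],[0,0,0]],
    [[0,0,0.06],[0,0,0]],
    [[0,0,0.06],[0,0,0]]
  ]
}}

```text
clock: 17.68
tool_pos: [0.6279, -0.0682, 0.1745]
eef_rot: [0.964, 0.061, -0.258, 0.016]
contact_force: [0.3, -0.1, -1.3]
opening: 0.675
finger_force: 60.0
```

```bash
python3 - <<'E'
from h import *
s=log();stat(s)
for a in((30,63.75,64.5),(20,66.5,64.8)): goto(*tool_for(*pose(*a)))
E
```

```text
t 17.675 tilt 30.04 yaw 0.127 rail corner in bin [63.5  0.1 54.2] hook in rail [14.   2.9  5.7] F [ 0.3 -0.1 -1.3] op 0.675 q [ 0.08  1.06 -0.21  1.03  0.21  1.6  -1.57]
shift [-0.001, -0.0, 0.034] turn [-0.0, 0.0, 0.0] | mm 10 deg 0.1
shift [0.012, -0.0, 0.069] turn [-0.001, 0.056, 0.0] | mm 21 deg 10.0
```

{"fn": "send_rows", "kwargs": {
  "targets": [
    [[0,0,0.015],[0,0,0]],
    [[0,0,0.028],[0,0,0]],
    [[0,0,0.034],[0,0,0]],
    [[0,0,0.034],[0,0,0]],
    [[0,0,0.034],[0,0,0]]
  ]
}}

```text
clock: 18.3
tool_pos: [0.6232, -0.0688, 0.166]
eef_rot: [0.964, 0.061, -0.257, 0.016]
contact_force: [0.1, -0.2, 0.4]
opening: 0.675
finger_force: 60.0
```

```bash
python3 - <<'E'
from h import *
s=log();stat(s);R0=R.from_quat(s["eef_rot"])
for i in range(1,13):
    f=i/12;p,Rw=tool_for(*pose(30*(1-f),64+8.2*f,64.8+.8*f));print((R0.inv().apply(p-s["tool_pos"])/.3).round(3).tolist(),((R0.inv()*Rw).as_rotvec()/np.pi).round(3).tolist(),ik(p,Rw,s["q"])[1].round(2))
E
```

```text
t 18.3 tilt 29.98 yaw 0.127 rail corner in bin [63.3  0.1 63.9] hook in rail [ 9.3  2.9 -2.8] F [ 0.1 -0.2  0.4] op 0.675 q [ 0.08  1.06 -0.21  1.05  0.21  1.57 -1.57]
[0.0, -0.0, 0.012] [-0.0, 0.014, 0.0] 0.0
[0.003, -0.0, 0.02] [-0.001, 0.028, 0.0] 0.0
[0.007, -0.0, 0.029] [-0.001, 0.042, 0.0] 0.0
[0.011, -0.0, 0.038] [-0.001, 0.055, 0.0] 0.0
[0.015, -0.0, 0.046] [-0.001, 0.069, 0.0] 0.0
[0.02, -0.0, 0.055] [-0.001, 0.083, 0.0] 0.0
[0.025, -0.0, 0.063] [-0.001, 0.097, 0.0] 0.0
[0.03, -0.0, 0.071] [-0.001, 0.111, 0.0] 0.0
[0.036, -0.0, 0.079] [-0.001, 0.125, 0.0] 0.0
[0.042, -0.0, 0.087] [-0.001, 0.139, 0.0] 0.0
[0.049, -0.0, 0.094] [-0.001, 0.153, 0.0] 0.0
[0.056, -0.0, 0.102] [-0.001, 0.167, 0.0] 0.0
```

{"fn": "send_rows", "kwargs": {
  "targets": [
    [[0,0,0.012],[0,0.014,0]],
    [[0.003,0,0.02],[-0.001,0.028,0]],
    [[0.007,0,0.029],[-0.001,0.042,0]],
    [[0.011,0,0.038],[-0.001,0.055,0]],
    [[0.015,0,0.046],[-0.001,0.069,0]],
    [[0.02,0,0.055],[-0.001,0.083,0]],
    [[0.02,0,0.055],[-0.001,0.083,0]]
  ]
}}

```text
clock: 19.18
tool_pos: [0.6196, -0.0696, 0.1492]
eef_rot: [0.989, 0.063, -0.13, 0.01]
contact_force: [1.1, 0.7, 0.2]
opening: 0.676
finger_force: 60.0
```

```bash
python3 - <<'E'
from h import *
s=log();stat(s);R0=R.from_quat(s["eef_rot"])
for i in range(1,8):
    f=i/7;p,Rw=tool_for(*pose(15*(1-f),68.1+4.1*f,65.2+.4*f));print((R0.inv().apply(p-s["tool_pos"])/.3).round(3).tolist(),((R0.inv()*Rw).as_rotvec()/np.pi).round(3).tolist())
E
```

```text
t 19.175 tilt 15.1 yaw 0.1269 rail corner in bin [68.7  0.3 65.2] hook in rail [ 4.2  2.7 -0.3] F [1.1 0.7 0.2] op 0.676 q [ 0.13  0.92 -0.24  1.37  0.24  1.14 -1.62]
[0.005, -0.001, 0.008] [0.001, 0.012, 0.0]
[0.007, -0.001, 0.016] [0.0, 0.024, 0.0]
[0.01, -0.001, 0.024] [0.0, 0.036, 0.0]
[0.013, -0.001, 0.032] [0.0, 0.048, 0.0]
[0.017, -0.001, 0.04] [0.0, 0.06, 0.0]
[0.021, -0.001, 0.048] [0.0, 0.072, 0.0]
[0.025, -0.001, 0.055] [0.0, 0.084, 0.0]
```

{"fn": "send_rows", "kwargs": {
  "targets": [
    [[0.003,0,0.008],[0,0.012,0]],
    [[0.006,0,0.016],[0,0.024,0]],
    [[0.009,0,0.024],[0,0.036,0]],
    [[0.013,0,0.032],[0,0.048,0]],
    [[0.017,0,0.04],[0,0.06,0]],
    [[0.021,0,0.048],[0,0.072,0]],
    [[0.025,0,0.055],[0,0.084,0]],
    [[0.025,0,0.055],[0,0.084,0]]
  ]
}}

```text
clock: 20.18
tool_pos: [0.6224, -0.0691, 0.1308]
eef_rot: [0.998, 0.064, 0.0, 0.001]
contact_force: [-2.7, -0.4, 1.0]
opening: 0.68
finger_force: 60.0
```

```bash
python3 - <<'E'
from h import *
s=log();stat(s);goto(*tool_for(*pose(0,72.2,65.8)));print(s["moment"])
E
```

```text
t 20.175 tilt 0.07 yaw 0.1278 rail corner in bin [72.2  0.1 66.1] hook in rail [ 0.6  2.9 -0.1] F [-2.7 -0.4  1. ] op 0.68 q [ 0.17  0.83 -0.25  1.65  0.29  0.69 -1.67]
shift [0.0, -0.001, -0.001] turn [0.0, 0.0, 0.0] | mm 0 deg 0.1
[-0.0658286   0.45939108 -0.08555449]
```

{"fn": "send_rows", "kwargs": {
  "targets": [
    [[0,0,0],[0,0,0]],
    [[0,0,0],[0,0,0]],
    [[0,0,0],[0,0,0]],
    [[0,0,0],[0,0,0]],
    [[0,0,0],[0,0,0]]
  ],
  "fingers": 1
}}

```text
clock: 20.8
tool_pos: [0.6231, -0.0688, 0.1308]
eef_rot: [0.998, 0.064, 0.001, 0.001]
contact_force: [0.5, 0.5, -0.2]
opening: 0.999
finger_force: 0.0
```

{"fn": "send_rows", "kwargs": {
  "targets": [
    [[0,0,-0.05],[0,0,0]],
    [[0,0,-0.15],[0,0,0]],
    [[0,0,-0.3],[0,0,0]],
    [[0,0,-0.45],[0,0,0]],
    [[-0.1,0.1,-0.5],[0,0,0]],
    [[-0.3,0.3,-0.5],[0,0,0]],
    [[-0.4,0.5,-0.5],[0,0,0]],
    [[-0.5,0.7,-0.5],[0,0,0]],
    [[-0.5,0.85,-0.5],[0,0,0]],
    [[-0.5,0.85,-0.5],[0,0,0]]
  ]
}}

```text
clock: 22.05
tool_pos: [0.5042, -0.3469, 0.2817]
eef_rot: [0.998, 0.06, 0.001, 0.003]
contact_force: [0.8, 1.3, -0.0]
opening: 1.006
finger_force: 0.0
```

```bash
python3 - <<'E'
from h import *
s=log();M=toolT(s);print(s["clock"],s["tool_pos"],s["q"].round(2));d=snapshot("wrist");np.savez("w9.npz",T=M,**d);e=snapshot("scene");np.savez("s9.npz",**e);t=snapshot("top");np.savez("t9.npz",**t)
cv2.imwrite("pics/w9.png",np.hstack([cv2.resize(d["img"],(448,336)),cv2.resize(e["img"][170:280,180:295],(350,336))]))
o,B=pose(0,72.2,66)
k=blob(e["img"],(20,120,60),(38,255,255),(190,170,300,270));print(cv2.approxPolyDP(k.astype(np.int32),1.5,True).reshape(-1,2).tolist())
k=blob(t["img"],(20,120,60),(38,255,255),(260,130,320,210));print(cv2.approxPolyDP(k.astype(np.int32),1.5,True).reshape(-1,2).tolist())
for c in((-60,-30,46),(-60,30,46),(82,-30,70),(82,30,70),(-60,-30,0)):
    P=o+B.apply(np.array(c)/1000);print(c,proj(e,P).round(1),proj(t,P).round(1))
E
```

```text
22.05 [ 0.50419556 -0.3469047   0.28173735] [ 0.7   0.63 -0.32  1.56  0.23  0.99 -1.13]
[[216, 206], [218, 220], [230, 234], [241, 229], [245, 231], [244, 236], [266, 227], [269, 223], [250, 202], [243, 202], [238, 198]]
[[297, 142], [276, 145], [283, 195], [303, 193]]
(-60, -30, 46) [215.3 204.7] [303.1 192.7]
(-60, 30, 46) [237.1 196. ] [282.  195.3]
(82, -30, 70) [245.4 231.1] [297.1 141.8]
(82, 30, 70) [269.2 220.6] [275.8 144.5]
(-60, -30, 0) [217.  219.2] [302.  193.6]
```

View pics/w9.png

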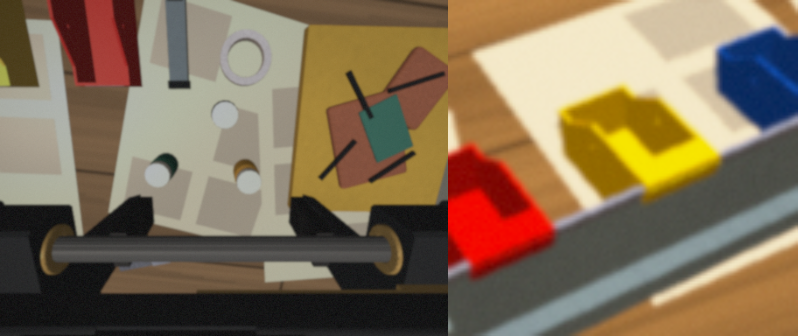

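The bin hangs flat in the middle of the gap, and its scene and top corners match the hung-flat prediction to about 1 px. In the wrist view the jar caps are at about (283,206) for yellow, (181,199) for green and (257,130) for black.

```bash
python3 - <<'E'
from h import *
d=np.load("w9.npz");t=np.load("t9.npz");e=np.load("s9.npz");M=d["T"]
def cap(img,c,r):
    h=cv2.cvtColor(img,cv2.COLOR_BGR2HSV).astype(int);x,y=c;print("cap hsv",h[y,x],"bg",h[y,x+r],h[y+r,x])
    m=cv2.inRange(h.astype(np.uint8),np.array([0,0,max(0,h[y,x,2]-35)]),np.array([180,h[y,x,1]+12,255]))
    m[:, :x-r]=0;m[:,x+r:]=0;m[:y-r]=0;m[y+r:]=0
    cs,_=cv2.findContours(m,cv2.RETR_EXTERNAL,cv2.CHAIN_APPROX_NONE);cs=[k for k in cs if cv2.pointPolygonTest(k,(x,y),False)>=0]
    el=cv2.fitEllipse(cs[0]);print(np.round(el[0],1),np.round(el[1],1),cv2.contourArea(cs[0]));return el[0]
a=cap(d["img"],(283,206),22);b=cap(t["img"],(397,229),11);c=cap(e["img"],(95,237),12)
print(onplane(d,a,.075,M),onplane(t,b,.075),onplane(e,c,.075));print(tri([ray(d,a,M),ray(t,b),ray(e,c)]),tri([ray(d,a,M),ray(t,b)]))
for n,u in(("green",(181,199)),("black",(257,130))): print(n,onplane(d,cap(d["img"],u,22),.075,M))
E
```

```text
cap hsv [ 47  10 184] bg [ 24  37 178] [ 18  41 151]
[284.3 208.2] [25.7 27.6] 557.0
cap hsv [ 60   2 154] bg [ 27  35 133] [ 18  42 134]
[399.6 229.1] [ 9.3 12. ] 84.0
cap hsv [ 30  15 245] bg [ 18  59 213] [ 19 255 183]
[ 91.8 236.9] [ 7.8 14.9] 90.0
[ 0.4585833  -0.39663836  0.075     ] [ 0.45808376 -0.39755344  0.075     ] [ 0.45883189 -0.39742552  0.075     ]
(array([ 0.4582248 , -0.39730477,  0.07448491]), [0.0005954606519954309, 0.0004147724714437583, 0.0001921009939195271]) (array([ 0.45828646, -0.39712341,  0.07484157]), [0.0005005752631167154, 0.0005005752631166606])
cap hsv [ 68   6 183] bg [ 20  37 151] [ 18  39 151]
[178.7 200. ] [25.6 28.2] 565.5
green [ 0.45330363 -0.25684399  0.075     ]
cap hsv [ 70   4 184] bg [ 18  36 154] [ 20  38 154]
[256.7 131.4] [29.2 29.6] 678.5
black [ 0.55334991 -0.34773994  0.075     ]
```

```bash
python3 - <<'E'
from h import *
s=get_state();J=np.array([.4583,-.397,0]);o,B=pose(0,72.2,66);print("bin",o)
yv=B.apply([1,0,0])
for sg in(1,-1):
    q=s["q"];Rw=axes((0,0,-1),sg*yv)
    for n,p in dict(pre=J+[0,0,.15],pick=J+[0,0,.026],lift=J+[0,0,.24],over=o+B.apply([0,0,.003])+[0,0,.18],place=o+[0,0,.003+.026]).items():
        q,e,a=ik(p,Rw,q);print(sg,n,p.round(3),e.round(2),a.round(2),q.round(2),np.minimum(q-LO,HI-q).min().round(2))
    goto(J+[0,0,.15],Rw)
E
```

```text
bin [ 0.61700014 -0.07028113  0.0988    ]
1 pre [ 0.458 -0.397  0.15 ] 0.0 0.0 [ 1.01  0.86 -0.69  1.69  0.69  0.85  0.15] 0.78
1 pick [ 0.458 -0.397  0.026] 0.0 0.0 [ 0.94  1.02 -0.56  1.74  0.85  0.64  0.02] 0.6
1 lift [ 0.458 -0.397  0.24 ] 0.0 0.0 [ 1.05  0.75 -0.76  1.61  0.58  1.02  0.24] 0.71
1 over [ 0.617 -0.07   0.282] 0.0 0.0 [ 0.43  0.72 -0.74  1.51  0.52  1.12 -0.29] 0.73
1 place [ 0.617 -0.07   0.128] 0.0 0.0 [ 0.38  0.89 -0.64  1.66  0.68  0.83 -0.43] 0.79
shift [-0.187, 0.168, 0.438] turn [0.001, -0.001, -0.499] | mm 151 deg 89.9
-1 pre [ 0.458 -0.397  0.15 ] 0.0 0.0 [ 0.53  0.79  0.19  1.72 -0.22  0.66 -2.17] 0.49
-1 pick [ 0.458 -0.397  0.026] 0.0 0.0 [ 0.57  0.97  0.12  1.76 -0.25  0.42 -2.15] 0.38
-1 lift [ 0.458 -0.397  0.24 ] 0.0 0.0 [ 0.52  0.67  0.21  1.64 -0.17  0.86 -2.21] 0.45
-1 over [ 0.617 -0.07   0.282] 0.0 0.0 [-0.21  0.68  0.47  1.55 -0.34  1.   -2.66] 0.0
-1 place [ 0.617 -0.07   0.128] 0.0 0.0 [-0.15  0.86  0.36  1.69 -0.43  0.68 -2.58] 0.08
shift [-0.187, 0.168, 0.438] turn [-0.001, -0.001, 0.501] | mm 151 deg 90.1
```

Use sign +1: turn −0.5 about tool z.

{"fn": "send_rows", "kwargs": {
  "targets": [
    [[-0.187,0.168,0.3],[0,0,-0.5]],
    [[-0.187,0.168,0.3],[0,0,-0.5]],
    [[-0.187,0.168,0.3],[0,0,-0.5]],
    [[-0.187,0.168,0.3],[0,0,-0.5]],
    [[-0.187,0.168,0.3],[0,0,-0.5]],
    [[-0.187,0.168,0.3],[0,0,-0.5]],
    [[-0.187,0.168,0.3],[0,0,-0.5]],
    [[-0.187,0.168,0.3],[0,0,-0.5]],
    [[-0.187,0.168,0.43],[0,0,-0.5]],
    [[-0.187,0.168,0.43],[0,0,-0.5]],
    [[-0.187,0.168,0.43],[0,0,-0.5]]
  ]
}}

```text
clock: 23.58
tool_pos: [0.4591, -0.3968, 0.1532]
eef_rot: [0.66, 0.751, 0.001, 0.002]
contact_force: [0.1, -0.1, -0.1]
opening: 1.001
finger_force: 0.0
```

```bash
python3 - <<'E'
from h import *
s=log();J=np.array([.4583,-.397,0]);Rw=axes((0,0,-1),binR(RY).apply([1,0,0]));goto(J+[0,0,.026],Rw);print(s["q"].round(2))
E
```

```text
shift [0.001, -0.005, 0.424] turn [0.001, 0.001, 0.001] | mm 127 deg 0.3
[ 1.01  0.85 -0.69  1.69  0.69  0.85  0.15]
```

{"fn": "send_rows", "kwargs": {
  "targets": [
    [[0,0,0.15],[0,0,0]],
    [[0,-0.005,0.3],[0,0,0]],
    [[0,-0.005,0.39],[0,0,0]],
    [[0,-0.005,0.42],[0,0,0]],
    [[0,-0.005,0.42],[0,0,0]],
    [[0,-0.005,0.42],[0,0,0]]
  ]
}}

```text
clock: 24.32
tool_pos: [0.4578, -0.399, 0.0276]
eef_rot: [0.66, 0.751, 0.001, 0.003]
contact_force: [-0.1, -0.2, 0.6]
opening: 0.997
finger_force: 0.0
```

{"fn": "send_rows", "kwargs": {
  "targets": [
    [[0,0,0],[0,0,0]],
    [[0,0,0],[0,0,0]],
    [[0,0,0],[0,0,0]],
    [[0,0,0],[0,0,0]],
    [[0,0,0],[0,0,0]],
    [[0,0,0],[0,0,0]]
  ],
  "fingers": 0,
  "newtons": 30
}}

```text
clock: 25.08
tool_pos: [0.4571, -0.3984, 0.026]
eef_rot: [0.66, 0.751, 0.001, 0.002]
contact_force: [-0.3, -0.3, -0.2]
opening: 0.468
finger_force: 30.0
```

```bash
python3 - <<'E'
from h import *
s=log();print(s["tool_pos"],s["opening"]*88,s["finger_force"]);json.dump(s["tool_pos"].tolist(),open("jar.json","w"))
o,B=pose(0,72.2,66);Rw=axes((0,0,-1),B.apply([1,0,0]));goto(s["tool_pos"]+[0,0,.22],Rw)
p=np.array([o[0],o[1],s["tool_pos"][2]+.22]);print(p-s["tool_pos"])
E
```

```text
[ 0.45714065 -0.3983715   0.025994  ] 41.18008854233389 29.974774988349964
shift [-0.002, 0.003, -0.733] turn [0.001, 0.001, 0.001] | mm 220 deg 0.3
[0.15985949 0.32809037 0.22      ]
```

{"fn": "send_rows", "kwargs": {
  "targets": [
    [[0,0,-0.1],[0,0,0]],
    [[0,0,-0.25],[0,0,0]],
    [[0,0,-0.42],[0,0,0]],
    [[0,0,-0.6],[0,0,0]],
    [[0,0,-0.78],[0,0,0]],
    [[0,0,-0.78],[0,0,0]],
    [[0,0,-0.78],[0,0,0]]
  ]
}}

```text
clock: 25.95
tool_pos: [0.4546, -0.398, 0.2588]
eef_rot: [0.66, 0.751, -0.0, 0.001]
contact_force: [-0.6, 0.5, -2.1]
opening: 0.466
finger_force: 30.0
```

```bash
python3 - <<'E'
from h import *
s=log();o,B=pose(0,72.2,66);Rw=axes((0,0,-1),B.apply([1,0,0]));c=o+B.apply([0,-.0014,0]);c[2]=.26;print(s["tool_pos"],c);goto(c,Rw)
E
```

```text
[ 0.45464129 -0.39798913  0.25876311] [ 0.61717677 -0.07166994  0.26      ]
shift [1.009, 0.676, -0.005] turn [0.0, 0.0, 0.001] | mm 365 deg 0.1
```

{"fn": "send_rows", "kwargs": {
  "targets": [
    [[0.12,0.08,0],[0,0,0]],
    [[0.28,0.19,0],[0,0,0]],
    [[0.44,0.3,0],[0,0,0]],
    [[0.6,0.4,0],[0,0,0]],
    [[0.76,0.51,0],[0,0,0]],
    [[0.9,0.6,0],[0,0,0]],
    [[1.0,0.67,0],[0,0,0]],
    [[1.0,0.675,0],[0,0,0]],
    [[1.0,0.675,0],[0,0,0]]
  ]
}}

```text
clock: 27.08
tool_pos: [0.6171, -0.076, 0.2578]
eef_rot: [0.661, 0.751, -0.002, 0.001]
contact_force: [0.5, -0.3, -1.9]
opening: 0.47
finger_force: 30.0
```

```bash
python3 - <<'E'
from h import *
s=log();M=toolT(s);d=snapshot("wrist");o,B=pose(0,72.2,66);Rw=axes((0,0,-1),B.apply([1,0,0]));c=o+B.apply([0,-.0014,0]);c[2]=.0988+.003+.026;print(s["tool_pos"],c);goto(c,Rw)
k=blob(d["img"],(20,110,40),(38,255,255),(120,0,400,340));print(cv2.approxPolyDP(k.astype(np.int32),2,True).reshape(-1,2).tolist())
for q in((-60,-30,46),(-60,30,46),(60,-30,70),(60,30,70),(82,-30,70),(82,30,70),(0,-30,70),(0,30,70)): print(q,proj(d,o+B.apply(np.array(q)/1000),M).round(0))
cv2.imwrite("pics/w10.png",d["img"])
E
```

```text
[ 0.61712317 -0.0759905   0.25779416] [ 0.61717677 -0.07166994  0.1278    ]
shift [0.018, 0.003, 0.434] turn [-0.0, 0.001, 0.0] | mm 130 deg 0.2
[[190, 150], [190, 197], [193, 211], [221, 213], [232, 198], [247, 192], [258, 192], [276, 200], [283, 208], [286, 221], [345, 220], [350, 153], [322, 154], [309, 145], [202, 145]]
(-60, -30, 46) [193. 211.]
(-60, 30, 46) [189. 150.]
(60, -30, 70) [321. 221.]
(60, 30, 70) [325. 154.]
(82, -30, 70) [345. 221.]
(82, 30, 70) [352. 154.]
(0, -30, 70) [254. 221.]
(0, 30, 70) [254. 154.]
```

View pics/w10.png

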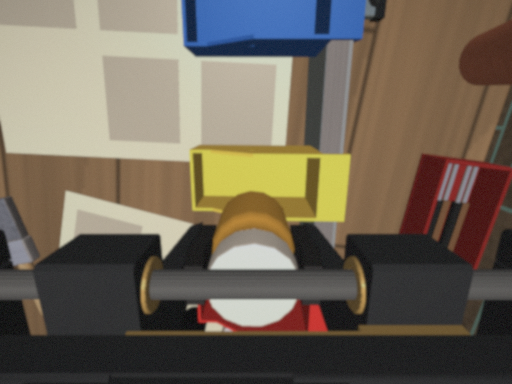

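The wrist view shows the hanging bin at columns 190–350, rows 145–221, matching the prediction within 2 px. The jar is held upright at (254,265), so I'll centre and lower it in steps.

{"fn": "send_rows", "kwargs": {
  "targets": [
    [[0.015,0,0],[0,0,0]],
    [[0.015,0,0.05],[0,0,0]],
    [[0.015,0,0.12],[0,0,0]],
    [[0.015,0,0.17],[0,0,0]],
    [[0.015,0,0.17],[0,0,0]],
    [[0.015,0,0.17],[0,0,0]]
  ]
}}

```text
clock: 27.88
tool_pos: [0.6183, -0.0701, 0.2092]
eef_rot: [0.66, 0.751, 0.001, 0.002]
contact_force: [-0.5, 0.6, -1.2]
opening: 0.467
finger_force: 30.0
```

```bash
python3 - <<'E'
from h import *
s=log();o,B=pose(0,72.2,66);Rw=axes((0,0,-1),B.apply([1,0,0]));c=o+B.apply([0,-.0014,0]);c[2]=.0988+.003+.026;print(s["tool_pos"],c);goto(c,Rw)
E
```

```text
[ 0.61825317 -0.07007742  0.20915538] [ 0.61717677 -0.07166994  0.1278    ]
shift [-0.004, -0.005, 0.271] turn [0.001, 0.001, 0.001] | mm 81 deg 0.3
```

{"fn": "send_rows", "kwargs": {
  "targets": [
    [[-0.003,-0.004,0.06],[0,0,0]],
    [[-0.004,-0.005,0.13],[0,0,0]],
    [[-0.004,-0.005,0.19],[0,0,0]],
    [[-0.004,-0.005,0.24],[0,0,0]],
    [[-0.004,-0.005,0.256],[0,0,0]],
    [[-0.004,-0.005,0.256],[0,0,0]],
    [[-0.004,-0.005,0.256],[0,0,0]]
  ]
}}

```text
clock: 28.75
tool_pos: [0.6173, -0.0716, 0.1326]
eef_rot: [0.66, 0.751, 0.001, 0.002]
contact_force: [-0.5, 0.3, -1.0]
opening: 0.47
finger_force: 30.0
```

```bash
python3 - <<'E'
from h import *
s=log();o,B=pose(0,72.2,66);Rw=axes((0,0,-1),B.apply([1,0,0]));c=o+B.apply([0,-.0014,0]);c[2]=.0988+.003+.026;print(s["tool_pos"],c,s["contact_force"]);goto(c,Rw)
E
```

```text
[ 0.6173409  -0.07155463  0.13262722] [ 0.61717677 -0.07166994  0.1278    ] [-0.50957548  0.30355684 -1.03661862]
shift [-0.0, -0.001, 0.016] turn [0.001, 0.001, 0.001] | mm 5 deg 0.3
```

{"fn": "send_rows", "kwargs": {
  "targets": [
    [[0,0,0.006],[0,0,0]],
    [[0,0,0.011],[0,0,0]],
    [[0,0,0.014],[0,0,0]],
    [[0,0,0.014],[0,0,0]],
    [[0,0,0.014],[0,0,0]]
  ]
}}

```text
clock: 29.38
tool_pos: [0.6168, -0.0717, 0.1278]
eef_rot: [0.66, 0.751, 0.0, 0.002]
contact_force: [0.4, 0.4, -1.9]
opening: 0.468
finger_force: 30.0
```

{"fn": "send_rows", "kwargs": {
  "targets": [
    [[0,0,0.003],[0,0,0]],
    [[0,0,0.004],[0,0,0]],
    [[0,0,0.004],[0,0,0]]
  ]
}}

```text
clock: 29.75
tool_pos: [0.6168, -0.0718, 0.1265]
eef_rot: [0.66, 0.751, 0.0, 0.002]
contact_force: [0.2, -0.8, -1.6]
opening: 0.464
finger_force: 30.0
```

{"fn": "send_rows", "kwargs": {
  "targets": [
    [[0,0,0.003],[0,0,0]],
    [[0,0,0.004],[0,0,0]],
    [[0,0,0.004],[0,0,0]]
  ]
}}

```text
clock: 30.12
tool_pos: [0.6169, -0.0717, 0.1259]
eef_rot: [0.66, 0.751, 0.0, 0.002]
contact_force: [-1.2, -0.6, 5.1]
opening: 0.467
finger_force: 30.0
```

{"fn": "send_rows", "kwargs": {
  "targets": [
    [[0,0,0],[0,0,0]],
    [[0,0,0],[0,0,0]],
    [[0,0,0],[0,0,0]],
    [[0,0,0],[0,0,0]]
  ],
  "fingers": 0.6
}}

```text
clock: 30.62
tool_pos: [0.6168, -0.0717, 0.1252]
eef_rot: [0.66, 0.751, 0.0, 0.002]
contact_force: [-0.6, -0.3, -0.4]
opening: 0.599
finger_force: 0.0
```

{"fn": "send_rows", "kwargs": {
  "targets": [
    [[0,0,-0.03],[0,0,0]],
    [[0,0,-0.1],[0,0,0]],
    [[0,0,-0.2],[0,0,0]],
    [[0,0,-0.35],[0,0,0]],
    [[0,0,-0.5],[0,0,0]],
    [[0,0,-0.6],[0,0,0]],
    [[-0.2,-0.2,-0.65],[0,0,0]],
    [[-0.4,-0.4,-0.65],[0,0,0]],
    [[-0.4,-0.4,-0.65],[0,0,0]]
  ]
}}

```text
clock: 31.75
tool_pos: [0.5108, -0.2081, 0.321]
eef_rot: [0.661, 0.75, -0.0, 0.002]
contact_force: [-0.1, -0.6, -1.1]
opening: 0.602
finger_force: 0.0
```

```bash
python3 - <<'E'
from h import *
s=log();print(s["clock"],s["tool_pos"],s["contact_force"])
e=snapshot("scene");t=snapshot("top");cv2.imwrite("pics/end.png",np.hstack([cv2.resize(e["img"][160:290,150:320],(448,342)),cv2.resize(t["img"][120:210,260:345],(323,342))]))
o,B=pose(0,72.2,66)
k=blob(e["img"],(20,120,60),(38,255,255),(190,170,300,270));print(cv2.approxPolyDP(k.astype(np.int32),1.5,True).reshape(-1,2).tolist())
for c in((-60,-30,46),(-60,-30,0),(82,-30,70),(82,30,70)): print(proj(e,o+B.apply(np.array(c)/1000)).round(1))
print("jar cap top expected",proj(e,o+B.apply([0,0,.078])).round(1),"base",proj(e,o+B.apply([0,0,.003])).round(1),"top view cap",proj(t,o+B.apply([0,0,.078])).round(1))
E
```

```text
31.75 [ 0.51075782 -0.2081335   0.32101371] [-0.05859    -0.60731313 -1.05082098]
[[216, 206], [218, 220], [230, 234], [242, 229], [245, 232], [244, 236], [266, 227], [269, 223], [250, 202], [247, 202], [246, 212], [248, 218], [242, 222], [230, 211], [230, 201]]
[215.3 204.7]
[217.  219.2]
[245.4 231.1]
[269.2 220.6]
jar cap top expected [238.  202.9] base [239.8 227.4] top view cap [290.3 171.8]
```

View pics/end.png

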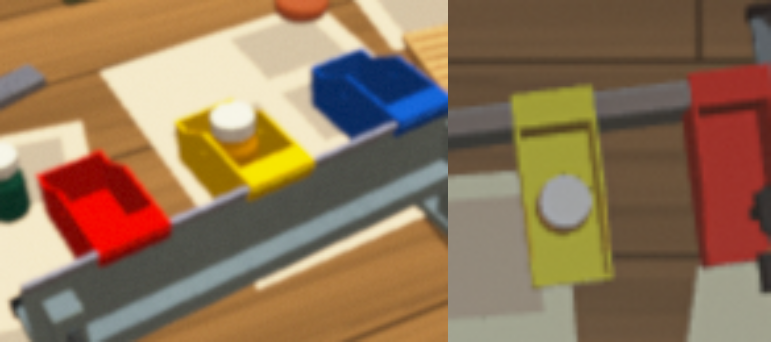

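The final view shows the yellow jar upright inside the hanging yellow bin (scene crop (235,125), top crop (565,202)), with the other bins unmoved. I'm handing in.

```bash
python3 -c "
from plant import *
print(finish_job())"
```

```text
the job is handed in; nothing more can be done
None
```

The yellow bin was turned upright, re-gripped and hooked flat on the rail in the middle of the gap, with the yellow jar standing in it. The other bins and jars looked undisturbed in the last pictures, and I handed the job in at about 32 s; no verdict came back.

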